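# Pack the lunch carrier in layers and step its day drum to four

## Robot

A 7-joint arm with a two-finger parallel gripper is mounted at the origin on the work surface. World frame = base frame: x ahead of the robot, y to its left, z up, the work surface at z = 0. Lengths are in m, angles in rad, forces in N, time in s.
With the tool pointing down it reaches from about 0.425 to 0.925 m from the base axis. Payload 6.8 kg.
Tool frame: the origin (TCP) lies at the very end of the fingers, on their centre line; the grasp point (between the pads) lies 19 mm behind it; z points along the fingers, y is the line along which they close (so a half turn about z gives the same grasp; the last joint's range is limited). The gripper opens to 85 mm and grips with 20 to 120 N. Pads are 22 mm wide; open, the fingers measure 114 mm over their backs; the gripper's body (76 mm by 85 mm) begins 54 mm behind the grasp point. The pads swing forward as they close: fully open they stand 13 mm farther back than shut.
Start: joints at [-1.242, 0.477, 0.022, 1.555, -0.011, 1.109, -0.083], TCP at [0.286, 0.612, 0.231] pointing down, gripper open.
Joint ranges: [-2.96, 2.96], [-0.34, 2.1], [-1.41, 1.46], [0.24, 2.44], [-1.37, 4.51], [0.17, 1.92], [-2.96, 2.96]. Speed limits (rad/s): [2.39, 2.39, 3.14, 3.14, 3.14, 3.14, 3.14].

## Interface

Orientations are given as a unit quaternion [w, x, y, z].
In Python, from station import get_obs, read_camera, hand_in gives the robot as it stands.
- The arm moves only by the tool arm_command, never from a script. Its argument "commands" is one flat list of numbers, 7 for each row, row after row: the shift along the tool's x, y, z in m, then the turn, a rotation vector about the tool's x, y, z in degrees, then the opening, from 0 (shut) to 1 (fully open). In form: [tx, ty, tz, rx, ry, rz, fingers, tx, ty, tz, rx, ry, rz, fingers, ...]. A call has 1 to 8 rows; each row is the pose to reach, as a shift and turn from the pose commanded when the call began, along the tool's axes at that moment; what a row does not reach only later rows make up. A row lasts 1/10 s, in which the tool goes at most 50 mm and 8.59 degrees, less where a joint would pass 70% of its speed; a pose out of reach is approached as far as the arm can. A call with a gripper value outside its range is refused whole. The fingers move at their own pace and stop on an object; "force" is the grip in N (left out, the last holds). Time passes only in rows, so rows that repeat a pose let the fingers close. It gives the time, the measured TCP pose, the force, the opening and the grip force at its end, in the units of the state.
- get_obs(): the state, without advancing time (a new reading comes with each control period).
- read_camera(name): name is "side" or "top" or "wrist"; returns a dict with "img" (400x640x3 uint8, red, green, blue), "camera_matrix" (3x3 intrinsics, pixels), "pose" (4x4, takes a point from camera to world coordinates). Camera axes: x right, y down, z forward; pixel columns grow to the right and rows downward; lengths in m; the calibration is good to about 2 mm. A picture is of the moment at which its call begins. There is no depth.
- hand_in(): hands the job in; it is judged then, once.
The state is a dict: "t": time; "q": joint angles; "joint_vel": joint speeds; "joint_torque": joint torques, N m; "eef_pos": TCP position; "tool_rot": TCP orientation; "contact_force": force on the tool from outside, world axes, zero at the start; "torque": the same for the moment, N m; "gripper_width": opening from 0.0 (shut) to 1.0 (fully open); "grasp_force": force on a finger pad.
Only numpy, scipy, OpenCV 4.12 (cv2) and the standard library are available. Lean on these libraries where they do the work, as an engineer would, in place of code of your own. Each camera call takes 0.05 s, during which the arm holds its last target. There are 200 camera calls.

## Task

Pack the lunch carrier in layers: lower the lidded tub from its rack into the middle pocket on the carrier's floor, then lay the divider plate flat on the ledges above it with its grip fin up, then stand the snack carton upright on the divider, lowering each gently and not dropping it. Then press the carrier's push button, again and again, until the face with four dots (the fourth day) is on top of the drum. Turn the drum with the button only, and leave the other things on the desk where they are.

Things in the scene. Friction and masses are not known exactly. Their poses are not given: they have to be found in the camera images.
- carrier: Open-topped grey lunch carrier fixed to the desk, 80 (x) by 198 (y) mm, walls 4 mm thick, 100 mm high; inside 72 by 190 mm, floor 5 mm above the desk. To its +y end is joined the day-drum housing (x -62 to 60, y 99 to 171 mm): drum under a hood 95 mm high with a window at x 20, y 131; on its -x side a deck 73 mm high with the push button. Origin: centre of the underside of the box part; z up.
- pocket (a point): Centre of the middle pocket on the carrier's floor, axes as the carrier's; the tub's origin belongs here. Pocket: 72 mm (x) by 54 mm (y) between four ledges 16 mm (x) by 8 mm (y), 40 mm apart across x. The tub fits only with its 62 mm side along x and no fingers fit at its ends there: they must be at its +y and -y sides, going down between the ledges.
- ledge (a point): Centre of the carrier at the height of the ledge tops, 69 mm above the desk; axes as the carrier's. Eight white upright ledges stand against the long walls at y = -91, -31, 31 and 91 mm. The divider's origin belongs here; its top face then is 5 mm above this point.
- button_top (a point): Centre of the top of the black push button (flat cap 30 mm across), 105 mm above the desk when up, at x -38, y 131 mm of the carrier. It is pressed straight down; the point moves with it.
- step_button (a joint): Travel of the push button in m: 0 up, 0.0195 fully down; it springs back. A press of at least 16 mm, best to the end, steps the drum on one face: the ratchet engages after 7 mm and yields at about 5.5 N; the spring alone takes 1.2 to 2.4 N. Let it come up fully (below 0.001; about 0.2 s) before the next press.
- day_drum (a joint): Angle (rad) of the white six-sided drum about its level axis along the carrier's y. It clicks into multiples of pi/3 and each press adds pi/3. 0: one dot on top; 1.047: two; 2.094: three; 3.142: four; -1.047: six; on past six comes one again. It starts between -1.5 and 1.5 (six, one or two dots) and at once clicks to the nearest face.
- four_face (a point): Centre of the drum face that bears four dots, 30 mm from the drum's axis. Its z axis points into the drum, so it points straight down when this face is on top (then the point is 86 mm above the desk, seen in the window of the hood).
- rack: Aluminium holder fixed to the desk: floor 4 mm thick, two upright walls 78 mm high and 64 mm long along its x at y = -28 and +28 mm (4 mm thick, 52 mm between them), open at its +x and -x ends and on top. The tub stands in it and can be taken there only by its two ends (across 62 mm, along the rack's x). Origin: centre of the underside.
- tub: Closed clear plastic food tub with white lid, 62 mm (x) by 46 mm (y) by 58 mm high, 0.1 to 0.2 kg. Origin: centre of its underside. At the start it stands in the rack, its x along the rack's x. To go into the carrier it must be set down on free desk and taken again across its 46 mm width.
- divider: Grey divider plate, 64 (x) by 182 (y) by 5 mm, 0.09 kg, with an upright grip fin 40 (x) by 12 (y) mm and 28 mm high in the middle of its top (fin top 33 mm above the underside). Origin: centre of the underside. It lies flat on the desk, fin up, its y roughly along the world's -x. It goes in with its y along the carrier's y, either end first.
- carton: Cardboard snack carton with a paper band, standing upright: 56 mm (x) by 40 mm (y) by 80 mm high, about 0.1 kg. Origin: centre of its underside. Its place is on the divider beside the fin, on either side: for instance centred 48 mm from the middle along the carrier's y, its 56 mm side across the carrier.
- mug: Bystander: white mug, 72 mm across, 85 mm high, handle on its +y side. Origin: centre of its underside. The carton, the mug and the jar change places.
- jar: Bystander: closed glass jar, 64 mm across, 100 mm high. Origin: centre of its underside.
- mouse: Bystander: white computer mouse, 105 (x) by 58 by 30 mm. Origin: centre of its underside.
- adapter: Bystander: black power adapter block, 100 (x) by 48 by 32 mm with a short plug nose at +x. Origin: centre of its underside.
- glass: Bystander: empty drinking glass, 72 mm across, 130 mm high. Origin: centre of its underside.
Things that resemble listed ones, but are neither listed nor needed, are in the scene too. Leave any blue or turquoise look-alike of the carton alone.

How it is judged:
By the outcome, as a careful person would: the job done as asked, in the order asked, and still so for the second after the job is handed in, with the robot touching nothing.
It also fails if it takes over 72 s, if anything falls off the work surface, if the arm or the gripper's body presses on something with over 40 N, if the wrist force passes 120 N, or if a joint passes its speed limit or range.

## Working session

There is one attempt and no reset: what is moved stays moved. The work goes in short steps, Python scripts to look and compute and a tool call to move; the robot and the scene stay as the last step left them, time stands still between calls to the robot, and variables do not carry over. Pictures are saved under pics/ and viewed, at most 10 in all, crops included, and the job is handed in when it is done.

Besides the shell and the picture viewer there is one more tool, called after "Emit:" by a JSON object that holds its "method" and its "body". arm_command: Moves the arm, as the interface text tells. Its arguments: {"type":"object","properties":{"commands":{"type":"array","items":{"type":"number"}},"force":{"type":"number"}},"required":["commands"]}

```bash
mkdir -p pics; ls; python3 - <<'E'
from station import get_obs, read_camera
import cv2,numpy as np,pickle
o=get_obs();print({k:np.round(v,3).tolist() for k,v in o.items()})
d={}
for n in("top","side"):
    c=read_camera(n);d[n]=c;cv2.imwrite(f"pics/{n}0.png",c["img"][:,:,::-1]);print(n,np.round(c["camera_matrix"],1).tolist(),np.round(c["pose"],3).tolist())
pickle.dump(d,open("c0.pkl","wb"))
E
```

```text
pics
{'t': 0.0, 'q': [-1.242, 0.478, 0.022, 1.556, -0.011, 1.109, -0.083], 'joint_vel': [-0.002, -0.0, -0.0, -0.001, -0.0, 0.001, -0.0], 'joint_torque': [0.0, -59.647, 1.608, -28.12, 0.013, 0.01, 0.0], 'eef_pos': [0.285, 0.611, 0.23], 'tool_rot': [-0.0, 0.217, 0.976, -0.001], 'contact_force': [-0.813, -0.131, 0.094], 'torque': [0.031, -0.006, 0.023], 'grasp_force': 0.0, 'gripper_width': 0.998}
top [[508.4, 0.0, 319.3], [0.0, 508.4, 207.5], [0.0, 0.0, 1.0]] [[-0.011, -0.994, 0.111, 0.42], [-1.0, 0.012, 0.007, -0.013], [-0.008, -0.11, -0.994, 1.337], [0.0, 0.0, 0.0, 1.0]]
side [[501.5, 0.0, 313.7], [0.0, 501.5, 198.1], [0.0, 0.0, 1.0]] [[1.0, -0.011, 0.02, 0.55], [-0.022, -0.609, 0.793, -0.959], [0.003, -0.793, -0.609, 0.829], [0.0, 0.0, 0.0, 1.0]]
```

View pics/top0.png

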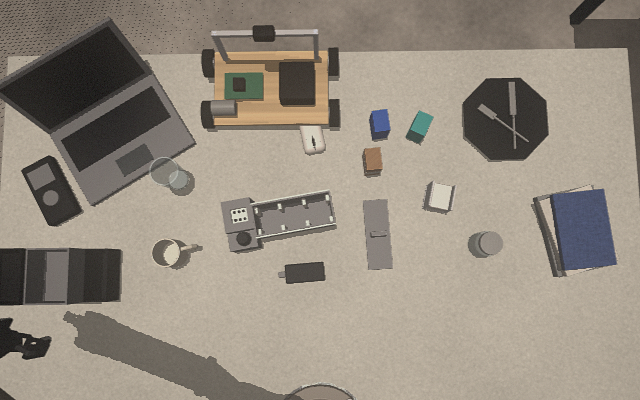

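View pics/side0.png

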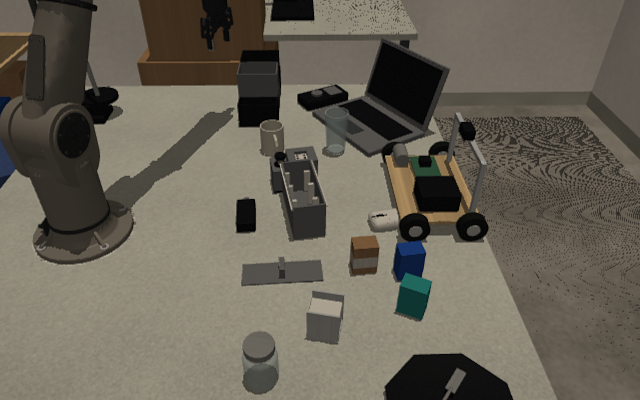

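Top picture: the carrier is at (295,215), drum to the left (+y) showing six dots at (239,215), button at (243,238). Divider at (377,233), rack with the tub at (439,197), jar at (487,244), mug at (168,252).
Candidates for the carton are brown with a band (372,160), blue (380,124) and turquoise (420,126). I choose the brown one. The rack and tub at (439,197) is the only light box. I'll check this in a crop.

```bash
cat > h.py <<'E'
import numpy as np,cv2,pickle
from station import get_obs, read_camera
from scipy.spatial.transform import Rotation as R
def ray(c,u,v):
    K=c["camera_matrix"];P=np.array(c["pose"]);d=P[:3,:3]@np.linalg.solve(K,[u,v,1.]);return P[:3,3],d
def onz(c,u,v,z):
    o,d=ray(c,u,v);return o+d*(z-o[2])/d[2]
def proj(c,p):
    P=np.array(c["pose"]);q=P[:3,:3].T@(np.array(p)-P[:3,3]);q=c["camera_matrix"]@q;return q[:2]/q[2]
def shot(n,f=None):
    c=read_camera(n)
    if f: cv2.imwrite("pics/"+f,c["img"][:,:,::-1])
    return c
def pose():
    o=get_obs();w,x,y,z=o["tool_rot"];return np.array(o["eef_pos"]),R.from_quat([x,y,z,w])
def go(p,ang):
    """tool-axis shift and rz (deg) to reach tcp p, pointing down, tool y axis along world angle ang (mod 180)"""
    p0,r=pose();M=r.as_matrix();t=M.T@(np.array(p)-p0)
    best=None
    for a in(ang,ang+180):
        y=np.array([np.cos(np.radians(a)),np.sin(np.radians(a)),0]);z=np.array([0,0,-1.]);T=np.array([np.cross(y,z),y,z]).T
        rv=R.from_matrix(M.T@T).as_rotvec(degrees=True)
        if best is None or abs(rv[2])<abs(best[2]):best=rv
    print("shift",np.round(t,4),"rot",np.round(best,1),"q",np.round(get_obs()["q"],2),"t",get_obs()["t"])
E
python3 - <<'E'
from h import *
d=pickle.load(open("c0.pkl","rb"));c=d["top"]
im=c["img"][100:280,200:520,::-1]
cv2.imwrite("pics/crop0.png",cv2.resize(im,None,fx=2.5,fy=2.5,interpolation=cv2.INTER_CUBIC))
for n,u,v,z in(("carrier",295,215,.1),("button",243,238,.105),("div",377,233,.005),("carton",372,157,.08),("tub",440,196,.06),("jar",489,243,.1),("mug",166,252,.085)):print(n,np.round(onz(c,u,v,z),3))
E
```

```text
carrier [0.54  0.055 0.1  ]
button [0.485 0.181 0.105]
div [ 0.499 -0.154  0.005]
carton [ 0.686 -0.138  0.08 ]
tub [ 0.588 -0.31   0.06 ]
jar [ 0.466 -0.414  0.1  ]
mug [0.454 0.374 0.085]
```

View pics/crop0.png

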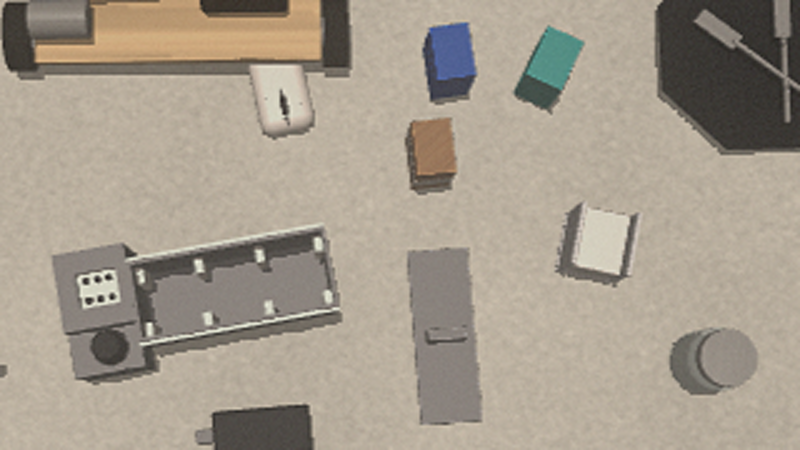

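The crop confirms the choice: brown carton at crop (433,150), blue and turquoise look-alikes above it, white-lidded tub between the rack walls at (604,240), and the drum showing six dots. Now I'll measure.

```bash
python3 - <<'E'
from h import *
d=pickle.load(open("c0.pkl","rb"));c=d["top"]
f=lambda x,y,z:onz(c,200+x/2.5-.3,100+y/2.5-.3,z)[:2]
def line(n,a,b,z):
    p,q=f(*a,z),f(*b,z);v=q-p;print(n,np.round(p,3),np.round(q,3),"len",np.round(np.linalg.norm(v),3),"ang",np.round(np.degrees(np.arctan2(v[1],v[0])),1),"mid",np.round((p+q)/2,3))
line("carr x+rim",(323,227),(133,260),.1)
line("carr x-rim",(340,313),(140,343),.1)
line("carr -y end",(340,313),(324,226),.1)
line("rack -y wall",(628,276),(637,213),.078)
line("rack +y wall",(574,266),(583,203),.078)
line("lid +y",(574,266),(584,208),.062)
hsv=cv2.cvtColor(c["img"],cv2.COLOR_RGB2HSV)
def rect(n,m,z,roi):
    x0,y0,x1,y1=roi;mm=np.zeros_like(m);mm[y0:y1,x0:x1]=m[y0:y1,x0:x1]
    k=max(cv2.findContours(mm,0,2)[0],key=cv2.contourArea)
    pts=np.array([onz(c,u,v,z)[:2] for u,v in k[:,0]],np.float32);r=cv2.minAreaRect(pts);print(n,np.round(r[0],3),np.round(r[1],3),round(r[2],1))
g=cv2.cvtColor(c["img"],cv2.COLOR_RGB2GRAY)
rect("lid",(g>185).astype(np.uint8)*255,.062,(425,175,458,215))
sat=hsv[:,:,1]
rect("div",((g<135)).astype(np.uint8)*255,.005,(358,193,396,275))
h=hsv[:,:,0]
rect("carton",((sat>95)&(h<20)&(g>90)).astype(np.uint8)*255,.08,(360,145,386,180))
for u,v in((440,200),(377,215),(372,155),(372,172),(345,240)):print(c["img"][v,u],hsv[v,u])
E
```

```text
carr x+rim [ 0.599 -0.028] [0.569 0.158] len 0.189 ang 99.3 mid [0.584 0.065]
carr x-rim [ 0.514 -0.044] [0.487 0.151] len 0.197 ang 97.9 mid [0.501 0.054]
carr -y end [ 0.514 -0.044] [ 0.6   -0.029] len 0.087 ang 9.6 mid [ 0.557 -0.037]
rack -y wall [ 0.55  -0.331] [ 0.613 -0.343] len 0.064 ang -10.3 mid [ 0.581 -0.337]
rack +y wall [ 0.56  -0.278] [ 0.624 -0.289] len 0.064 ang -10.0 mid [ 0.592 -0.283]
lid +y [ 0.562 -0.281] [ 0.621 -0.293] len 0.06 ang -11.7 mid [ 0.592 -0.287]
lid [ 0.59 -0.31] [0.048 0.064] 77.3
div [ 0.497 -0.155] [0.183 0.065] 3.7
carton [ 0.682 -0.14 ] [0.054 0.037] 5.8
[211 206 190] [ 23  25 211]
[139 131 126] [ 12  24 139]
[147 113  88] [ 13 102 147]
[101  94  88] [ 14  33 101]
[189 178 161] [ 18  38 189]
```

```bash
python3 - <<'E'
from h import *
go([.6,.15,.24],20)
go([.588,-.31,.22],-11)
E
```

```text
shift [-0.4802 -0.2847 -0.0091] rot [-0.1  0.  45. ] q [-1.24  0.48  0.02  1.56 -0.01  1.11 -0.08] t 0.1
shift [-0.6639 -0.7066  0.0117] rot [-0.1  0.1 76. ] q [-1.24  0.48  0.02  1.56 -0.01  1.11 -0.08] t 0.1
```

Emit:
{"method": "arm_command", "body": {"commands": [-0.48, -0.285, -0.009, 0, 0, 45, 1, -0.48, -0.285, -0.009, 0, 0, 45, 1, -0.48, -0.285, -0.009, 0, 0, 45, 1, -0.48, -0.285, -0.009, 0, 0, 45, 1, -0.48, -0.285, -0.009, 0, 0, 45, 1, -0.48, -0.285, -0.009, 0, 0, 45, 1, -0.48, -0.285, -0.009, 0, 0, 45, 1, -0.48, -0.285, -0.009, 0, 0, 45, 1], "force": 30}}

```text
t: 0.9
eef_pos: [0.5113, 0.2793, 0.2376]
tool_rot: [-0.0, 0.574, 0.819, -0.0]
contact_force: [0.9, 1.0, 0.1]
gripper_width: 1.0
grasp_force: 0.0
```

```bash
python3 -c "
from h import *
go([.588,-.31,.22],-11)"
```

```text
shift [-0.58   -0.1293  0.0176] rot [-0.  0. 31.] q [-0.85  0.33  0.3   1.79 -0.11  1.04 -0.15] t 0.9
```

Emit:
{"method": "arm_command", "body": {"commands": [-0.58, -0.129, 0.017, 0, 0, 31, 1, -0.58, -0.129, 0.017, 0, 0, 31, 1, -0.58, -0.129, 0.017, 0, 0, 31, 1, -0.58, -0.129, 0.017, 0, 0, 31, 1, -0.58, -0.129, 0.017, 0, 0, 31, 1, -0.58, -0.129, 0.017, 0, 0, 31, 1, -0.58, -0.129, 0.017, 0, 0, 31, 1, -0.58, -0.129, 0.017, 0, 0, 31, 1]}}

```text
t: 1.7
eef_pos: [0.5623, -0.1171, 0.2261]
tool_rot: [-0.0, 0.772, 0.636, 0.0]
contact_force: [0.5, 0.7, 0.6]
gripper_width: 1.002
grasp_force: 0.0
```

```bash
python3 -c "
from h import *
go([.588,-.31,.22],-11)"
```

```text
shift [-0.1845  0.0621  0.006 ] rot [-0. -0. -0.] q [-0.34  0.35  0.56  1.84 -0.21  1.02  0.11] t 1.7
```

Emit:
{"method": "arm_command", "body": {"commands": [-0.185, 0.062, 0.006, 0, 0, 0, 1, -0.185, 0.062, 0.006, 0, 0, 0, 1, -0.185, 0.062, 0.006, 0, 0, 0, 1, -0.185, 0.062, 0.006, 0, 0, 0, 1, -0.185, 0.062, 0.006, 0, 0, 0, 1, -0.185, 0.062, 0.006, 0, 0, 0, 1]}}

```text
t: 2.3
eef_pos: [0.5871, -0.3102, 0.2195]
tool_rot: [-0.0, 0.773, 0.635, -0.001]
contact_force: [-0.2, 0.5, -0.7]
gripper_width: 1.002
grasp_force: 0.0
```

```bash
python3 -c "
from h import *
go([.588,-.31,.22],-11)
c=shot('wrist','w1.png');pickle.dump(c,open('w1.pkl','wb'))
print(np.round(c['pose'],3).tolist(),proj(c,[.588,-.31,.062]))"
```

```text
shift [ 0.0004  0.0008 -0.0005] rot [-0.1  0.  -0.2] q [-0.    0.52  0.57  1.62 -0.31  1.09  0.45] t 2.3
[[0.981, -0.186, -0.057, 0.601], [-0.194, -0.939, -0.284, -0.238], [-0.001, 0.29, -0.957, 0.363], [0.0, 0.0, 0.0, 1.0]] [323.95594307 184.39206973]
```

View pics/w1.png

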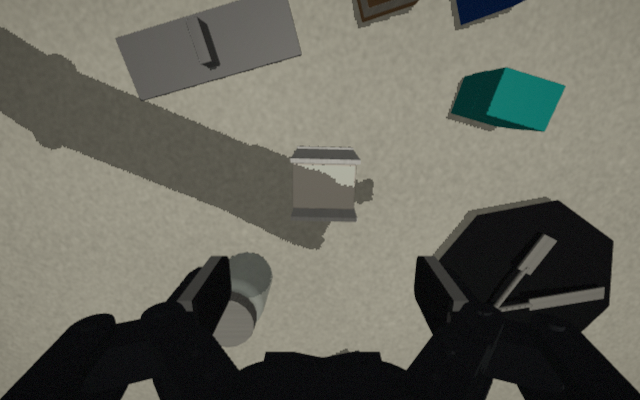

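The wrist view shows the lid spanning columns 293–357 with its centre near (325,186), square to the picture. The prediction was (324,184), so the pose is good to about 1 mm. Descend and grip.

Emit:
{"method": "arm_command", "body": {"commands": [0, 0.001, 0.05, 0, 0, 0, 1, 0, 0.001, 0.1, 0, 0, 0, 1, 0, 0.001, 0.145, 0, 0, 0, 1, 0, 0.001, 0.18, 0, 0, 0, 1, 0, 0.001, 0.193, 0, 0, 0, 1, 0, 0.001, 0.193, 0, 0, 0, 0.3, 0, 0.001, 0.193, 0, 0, 0, 0.3, 0, 0.001, 0.193, 0, 0, 0, 0.3], "force": 30}}

```text
t: 3.15
eef_pos: [0.5905, -0.3095, 0.0297]
tool_rot: [0.002, 0.772, 0.636, 0.001]
contact_force: [0.0, -0.1, -0.6]
gripper_width: 0.721
grasp_force: 34.1
```

Emit:
{"method": "arm_command", "body": {"commands": [0, 0, -0.03, 0, 0, 0, 0.3, 0, 0, -0.07, 0, 0, 0, 0.3, 0, 0, -0.1, 0, 0, 0, 0.3, 0, -0.04, -0.1, 0, 0, 0, 0.3, -0.002, -0.085, -0.1, 0, 0, 0, 0.3, -0.002, -0.125, -0.09, 0, 0, 0, 0.3, -0.002, -0.142, -0.06, 0, 0, 0, 0.3, -0.002, -0.142, -0.03, 0, 0, 0, 0.3]}}

```text
t: 3.95
eef_pos: [0.4475, -0.284, 0.0589]
tool_rot: [0.001, 0.773, 0.635, 0.001]
contact_force: [1.0, 0.7, -1.7]
gripper_width: 0.721
grasp_force: 34.3
```

Emit:
{"method": "arm_command", "body": {"commands": [0, 0, 0.015, 0, 0, 0, 0.3, 0, 0, 0.025, 0, 0, 0, 0.3, 0, 0, 0.032, 0, 0, 0, 0.3, 0, 0, 0.033, 0, 0, 0, 0.3, 0, 0, 0.033, 0, 0, 0, 0.3]}}

```text
t: 4.45
eef_pos: [0.45, -0.2842, 0.0249]
tool_rot: [0.001, 0.772, 0.636, 0.0]
contact_force: [-0.6, -0.1, -1.5]
gripper_width: 0.721
grasp_force: 34.2
```

Emit:
{"method": "arm_command", "body": {"commands": [0, 0, 0.001, 0, 0, 0, 0.3, 0, 0, 0.002, 0, 0, 0, 0.3, 0, 0, 0.002, 0, 0, 0, 0.3]}}

```text
t: 4.75
eef_pos: [0.4499, -0.2842, 0.0246]
tool_rot: [0.0, 0.772, 0.636, 0.001]
contact_force: [-3.9, 3.4, 22.7]
gripper_width: 0.725
grasp_force: 36.7
```

Emit:
{"method": "arm_command", "body": {"commands": [0, 0, 0, 0, 0, 0, 1, 0, 0, 0, 0, 0, 0, 1, 0, 0, -0.035, 0, 0, 0, 1, 0, 0, -0.075, 0, 0, 0, 1, 0, 0, -0.085, 0, 0, 8, 1, 0, 0, -0.085, 0, 0, 16, 1, 0, 0, -0.085, 0, 0, 24, 1, 0, 0, -0.085, 0, 0, 32, 1]}}

```text
t: 5.55
eef_pos: [0.4493, -0.2837, 0.1075]
tool_rot: [0.0, 0.918, 0.396, 0.0]
contact_force: [1.1, -0.2, 0.7]
gripper_width: 1.0
grasp_force: 0.0
```

Emit:
{"method": "arm_command", "body": {"commands": [0, 0, 0, 0, 0, 8, 1, 0, 0, 0, 0, 0, 16, 1, 0, 0, 0, 0, 0, 24, 1, 0, 0, 0, 0, 0, 32, 1, 0, 0, 0, 0, 0, 40, 1, 0, 0, 0, 0, 0, 48, 1, 0, 0, 0, 0, 0, 57, 1, 0, 0, 0, 0, 0, 58, 1]}}

```text
t: 6.35
eef_pos: [0.4492, -0.2836, 0.1071]
tool_rot: [0.0, 0.995, -0.097, -0.0]
contact_force: [0.7, -0.8, -0.0]
gripper_width: 0.996
grasp_force: 0.0
```

```bash
python3 -c "
from h import *
go([.45,-.2842,.0275],-101)
go([.45,-.2842,.0275],79)
c=shot('wrist');cv2.imwrite('pics/w2.png',cv2.resize(c['img'][:,:,::-1],None,fx=.6,fy=.6))"
```

```text
shift [0.0009 0.0004 0.0796] rot [ 0.   0.  -0.1] q [-0.27  0.6   0.96  2.05 -0.67  0.84 -0.68] t 6.35
shift [0.0009 0.0004 0.0796] rot [ 0.   0.  -0.1] q [-0.27  0.6   0.96  2.05 -0.67  0.84 -0.68] t 6.35
```

View pics/w2.png

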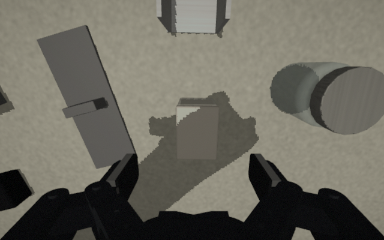

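The tub stands upright at (197,130), square and between the fingers, clear of the jar and divider.

Emit:
{"method": "arm_command", "body": {"commands": [0.001, 0, 0.04, 0, 0, 0, 1, 0.001, 0, 0.07, 0, 0, 0, 1, 0.001, 0, 0.079, 0, 0, 0, 1, 0.001, 0, 0.079, 0, 0, 0, 0.2, 0.001, 0, 0.079, 0, 0, 0, 0.2, 0.001, 0, 0.079, 0, 0, 0, 0.2, 0.001, 0, 0.079, 0, 0, 0, 0.2], "force": 30}}

```text
t: 7.1
eef_pos: [0.4511, -0.2849, 0.0298]
tool_rot: [0.001, 0.995, -0.096, 0.001]
contact_force: [-1.1, -1.2, 7.2]
gripper_width: 0.531
grasp_force: 32.0
```

Emit:
{"method": "arm_command", "body": {"commands": [0, 0, -0.05, 0, 0, 0, 0.2, 0, 0, -0.1, 0, 0, 0, 0.2, 0, 0, -0.15, 0, 0, 0, 0.2, 0, 0, -0.18, 0, 0, 0, 0.2]}}

```text
t: 7.5
eef_pos: [0.4507, -0.2849, 0.212]
tool_rot: [0.0, 0.995, -0.096, 0.002]
contact_force: [-0.4, 0.5, -1.4]
gripper_width: 0.535
grasp_force: 32.1
```

```bash
python3 -c "
from h import *
go([.542,.059,.2],-81.4)"
```

```text
shift [ 0.0237 -0.355   0.012 ] rot [  0.1  -0.2 -19.7] q [-0.41  0.47  1.14  1.97 -0.5   1.02 -0.8 ] t 7.5
```

Emit:
{"method": "arm_command", "body": {"commands": [0.024, -0.355, 0, 0, 0, -20, 0.2, 0.024, -0.355, 0, 0, 0, -20, 0.2, 0.024, -0.355, 0, 0, 0, -20, 0.2, 0.024, -0.355, 0, 0, 0, -20, 0.2, 0.024, -0.355, 0, 0, 0, -20, 0.2, 0.024, -0.355, 0, 0, 0, -20, 0.2, 0.024, -0.355, 0, 0, 0, -20, 0.2, 0.024, -0.355, 0, 0, 0, -20, 0.2]}}

```text
t: 8.3
eef_pos: [0.5428, 0.0681, 0.208]
tool_rot: [-0.001, 0.996, 0.084, 0.0]
contact_force: [0.4, 0.0, -1.0]
gripper_width: 0.535
grasp_force: 32.0
```

```bash
python3 -c "
from h import *
go([.542,.059,.2],-81.4)
c=shot('wrist','w3.png');pickle.dump(c,open('w3.pkl','wb'))
yaw=np.radians(8.6);Rm=np.array([[np.cos(yaw),-np.sin(yaw)],[np.sin(yaw),np.cos(yaw)]])
for p in((36,-95),(-36,-95),(36,95),(-36,95)):
  w=np.array([.542,.059])+Rm@np.array(p)/1000;print(p,np.round(w,3),np.round(proj(c,[*w,.1]),0))
"
```

```text
shift [-0.0023  0.0088  0.008 ] rot [-0.1 -0.   1. ] q [-1.04  0.47  1.07  1.94 -0.49  1.02 -1.15] t 8.3
(36, -95) [ 0.592 -0.03 ] [452. 160.]
(-36, -95) [ 0.521 -0.04 ] [441. 243.]
(36, 95) [0.563 0.158] [215. 156.]
(-36, 95) [0.492 0.148] [222. 239.]
```

View pics/w3.png

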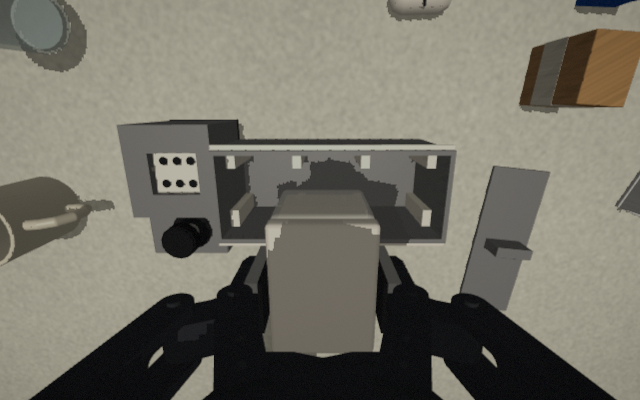

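View: far rim line at row ~148 (columns 209–455), near rim at row ~242, right end wall at columns 446–455. The tub is held square. The four upper ledges are at (232,160), (297,160), (365,160) and (432,160). I'll refine the rim edges.

```bash
python3 -c "
from h import *
c=pickle.load(open('w3.pkl','rb'));g=cv2.cvtColor(c['img'],cv2.COLOR_RGB2GRAY).astype(int)
for u in(250,330,420):print(u,list(zip(range(141,156),g[141:156,u])))
for u in(235,425):print(u,list(zip(range(234,250),g[234:250,u])))
for v in(165,185,205,225):print(v,list(zip(range(436,462),g[v,436:462])))
for u,v in ((239,238),(446,242),(455,147),(209,148),(192,222),(180,240)):print(u,v,np.round(onz(c,u,v,.1),4))
" | sed 's/np.int64//g'
```

```text
250 [(141, (48)), (142, (47)), (143, (48)), (144, (87)), (145, (157)), (146, (183)), (147, (183)), (148, (183)), (149, (170)), (150, (128)), (151, (100)), (152, (113)), (153, (113)), (154, (112)), (155, (105))]
330 [(141, (50)), (142, (47)), (143, (45)), (144, (86)), (145, (158)), (146, (185)), (147, (185)), (148, (185)), (149, (152)), (150, (97)), (151, (109)), (152, (116)), (153, (115)), (154, (116)), (155, (116))]
420 [(141, (48)), (142, (48)), (143, (47)), (144, (113)), (145, (165)), (146, (181)), (147, (181)), (148, (180)), (149, (157)), (150, (109)), (151, (102)), (152, (109)), (153, (109)), (154, (109)), (155, (101))]
235 [(234, (51)), (235, (51)), (236, (50)), (237, (49)), (238, (58)), (239, (89)), (240, (105)), (241, (104)), (242, (104)), (243, (152)), (244, (178)), (245, (173)), (246, (165)), (247, (159)), (248, (157)), (249, (158))]
425 [(234, (49)), (235, (49)), (236, (48)), (237, (47)), (238, (55)), (239, (87)), (240, (103)), (241, (103)), (242, (101)), (243, (152)), (244, (178)), (245, (172)), (246, (166)), (247, (163)), (248, (162)), (249, (159))]
165 [(436, (93)), (43
[... 901 characters left out ...]
(161)), (452, (159)), (453, (160)), (454, (163)), (455, (163)), (456, (163)), (457, (160)), (458, (157)), (459, (158)), (460, (160)), (461, (161))]
225 [(436, (45)), (437, (46)), (438, (44)), (439, (42)), (440, (44)), (441, (44)), (442, (58)), (443, (88)), (444, (104)), (445, (103)), (446, (103)), (447, (121)), (448, (154)), (449, (158)), (450, (159)), (451, (158)), (452, (158)), (453, (159)), (454, (163)), (455, (165)), (456, (165)), (457, (165)), (458, (164)), (459, (164)), (460, (162)), (461, (162))]
239 238 [0.4957 0.1332 0.1   ]
446 242 [ 0.522  -0.0444  0.1   ]
455 147 [ 0.6024 -0.0287  0.1   ]
209 148 [0.569  0.1638 0.1   ]
192 222 [0.5038 0.1741 0.1   ]
180 240 [0.4853 0.1836 0.1   ]
```

```bash
python3 -c "
from h import *
c=pickle.load(open('w3.pkl','rb'))
P=lambda u,v:onz(c,u,v,.1)[:2]
fa,fb,na,nb,ea,eb=P(420,146.7),P(250,147.1),P(425,240.7),P(235,240.7),P(451.8,165),P(445,225)
a=lambda p:np.degrees(np.arctan2(p[1],p[0]))
print(a(fb-fa)-90,a(nb-na)-90,a(ea-eb))
yaw=np.radians((a(fb-fa)+a(nb-na)-180)/2);ex=np.array([np.cos(yaw),np.sin(yaw)]);ey=np.array([-ex[1],ex[0]])
xf=((fa+fb)/2)@ex;xn=((na+nb)/2)@ex;ye=((ea+eb)/2)@ey
print('width',xf-xn);O=(xf+xn)/2*ex+(ye+.097)*ey;print('O',O,np.degrees(yaw))
print('button',O-.038*ex+.131*ey, 'tcp',pose()[0], 'tub held off?')
# lid centre of held tub: corners seen
p,r=pose();M=r.as_matrix();print(np.round(M,3).tolist())
go([*O,.2],np.degrees(yaw)-90)
cam=np.array(c['pose']);print('cam in tool',np.round(M.T@(cam[:3,3]-p),4))
t=pickle.load(open('c0.pkl','rb'))['top'];print(proj(t,[*(O-.038*ex+.131*ey),.105]),proj(t,[*(O+.02*ex+.131*ey),.086]),'expected top px 243,238 / 239,215')
"
```

```text
9.731541585728962 9.61301243830475 9.960636901793377
width 0.0807425178234148
O [0.54636239 0.0608905 ] 9.672277012016849
button [0.48689293 0.18364385] tcp [0.54227268 0.06528873 0.20812593] tub held off?
[[0.986, 0.164, -0.0], [0.164, -0.986, 0.001], [0.0, -0.001, -1.0]]
shift [0.0033 0.005  0.0081] rot [-0.  -0.  -0.2] q [-1.03  0.47  1.07  1.94 -0.49  1.02 -1.15] t 8.35
cam in tool [ 0.0735 -0.0028 -0.1431]
[242.02914071 237.16157558] [239.45456362 214.49494044] expected top px 243,238 / 239,215
```

```bash
python3 -c "
from h import *
c=shot('wrist');pickle.dump(c,open('w4.pkl','wb'));g=cv2.cvtColor(c['img'],cv2.COLOR_RGB2GRAY).astype(int)
b=((g>150)).astype(np.uint8);b[:151]=0;b[237:]=0;b[:,:215]=0;b[:,445:]=0
n,_,s,ce=cv2.connectedComponentsWithStats(b)
for i in range(1,n):
  if s[i,4]>15:print(s[i],np.round(ce[i],1))
for u in(300,368,430,420,245):print(u,g[142:172,u].tolist(),g[192:246:1,u].tolist())
yaw=np.radians(9.67);ex=np.array([np.cos(yaw),np.sin(yaw)]);ey=np.array([-ex[1],ex[0]]);O=np.array([.5464,.0609])
for q in((28,-91),(28,-31),(28,31),(28,91),(-28,-91),(-28,91)):print(q,np.round(proj(c,[*(O+ex*q[0]/1e3+ey*q[1]/1e3),.069]),1))
for q in((38,-50),(-38,-80)):print(q,np.round(proj(c,[*(O+ex*q[0]/1e3+ey*q[1]/1e3),.1]),1))
"
```

```text
[223 155   9  12  83] [227.3 160.3]
[289 155   9  13 115] [293.  160.9]
[358 154   9  13 115] [362. 160.]
[424 154  10  13 109] [428.5 159.9]
[419 209   9  16 127] [423.1 216.4]
[229 210   8  15  95] [232.7 216.9]
[266 225  19  12 161] [272.6 230.1]
[363 225  16   9 110] [371.5 228.6]
300 [50, 115, 168, 185, 185, 184, 153, 98, 108, 115, 114, 115, 103, 86, 81, 82, 81, 80, 78, 89, 104, 111, 115, 116, 115, 114, 114, 113, 114, 113] [88, 91, 91, 92, 90, 91, 92, 91, 91, 91, 91, 91, 90, 90, 90, 92, 91, 91, 92, 92, 91, 95, 106, 117, 130, 138, 124, 96, 88, 92, 91, 95, 100, 104, 107, 108, 108, 108, 107, 108, 108, 109, 109, 108, 108, 108, 108, 108, 109, 108, 109, 108, 109, 108]
368 [55, 134, 175, 183, 183, 183, 147, 94, 113, 113, 112, 113, 113, 113, 113, 113, 112, 112, 112, 113, 112, 113, 112, 111, 112, 112, 112, 113, 112, 112] [58, 57, 56, 58, 58, 59, 57, 59, 55, 57, 58, 62, 69, 73, 75, 77, 78, 80, 79, 80, 81, 86, 100, 114, 129, 137, 121, 96, 93, 96, 98, 114, 136, 156, 166, 170, 175, 179, 181, 180, 153, 108, 108, 107, 107, 108, 108, 107, 108, 108, 109, 107, 108, 107]
430 [89, 148, 181, 180, 18
[... 574 characters left out ...]
, 180, 179, 180, 179, 179, 179, 179, 179, 180, 179, 156, 96, 51, 49, 49, 48, 50, 50, 49, 51, 48, 47, 47, 75, 98, 104, 104, 128, 164, 177, 168, 159]
245 [45, 88, 157, 183, 182, 183, 171, 127, 101, 113, 113, 113, 105, 89, 80, 81, 74, 63, 59, 57, 92, 112, 90, 57, 57, 59, 70, 78, 78, 77] [79, 90, 94, 95, 95, 93, 88, 83, 79, 80, 80, 81, 80, 81, 81, 81, 79, 82, 80, 80, 80, 72, 61, 49, 47, 51, 51, 48, 48, 51, 50, 52, 50, 49, 50, 50, 50, 50, 50, 48, 50, 49, 48, 50, 49, 48, 84, 107, 104, 105, 142, 172, 175, 165]
(28, -91) [428.8 155. ]
(28, -31) [362.1 155.3]
(28, 31) [293.1 155.6]
(28, 91) [226.4 155.9]
(-28, -91) [423.3 214. ]
(-28, 91) [231.8 214.8]
(38, -50) [391.1 148.3]
(-38, -80) [420.6 236.6]
```

```bash
python3 -c "
from h import *
c=pickle.load(open('w4.pkl','rb'));yaw=np.radians(9.67);ex=np.array([np.cos(yaw),np.sin(yaw)]);ey=np.array([-ex[1],ex[0]])
X=lambda u,v,z:onz(c,u,v,z)[:2]@ex
a,b,d=X(428,166.7,.069),X(423,208.4,.069),X(423,224.7,.069);f,n=X(420,151.4,.1),X(420,239.7,.1)
print(a-b,b-d,f-n,'x centre',(a+b)/2,d+.036,(f+n)/2,'was',np.array([.5464,.0609])@ex)
Y=lambda u,v,z:onz(c,u,v,z)[:2]@ey
print('y',[Y(u,161,.069)-o for u,o in((428.5,-.091),(362,-.031),(293,.031),(227.3,.091))],'was',np.array([.5464,.0609])@ey)
xc=(a+b)/2;O=xc*ex+(np.array([.5464,.0609])@ey)*ey;print(O)
go([*O,.2],9.67-90)
"
```

```text
0.03980788843103211 0.016452920643043933 0.07632522022154553 x centre 0.5463731308742281 0.5460162660156682 0.5461693708979558 was 0.5488660760632839
y [np.float64(-0.03196745408595428), np.float64(-0.03186298849408625), np.float64(-0.03151091279616852), np.float64(-0.032152206904601126)] was -0.03174587448619921
[0.54394248 0.06048125]
shift [0.002  0.0019 0.0083] rot [ 0.   0.  -0.4] q [-1.03  0.47  1.07  1.94 -0.49  1.02 -1.15] t 8.4
```

Emit:
{"method": "arm_command", "body": {"commands": [0.002, 0.002, 0, 0, 0, -0.4, 0.2, 0.002, 0.002, 0.03, 0, 0, -0.4, 0.2, 0.002, 0.002, 0.065, 0, 0, -0.4, 0.2, 0.002, 0.002, 0.09, 0, 0, -0.4, 0.2, 0.002, 0.002, 0.115, 0, 0, -0.4, 0.2, 0.002, 0.002, 0.135, 0, 0, -0.4, 0.2, 0.002, 0.002, 0.155, 0, 0, -0.4, 0.2, 0.002, 0.002, 0.165, 0, 0, -0.4, 0.2]}}

```text
t: 9.2
eef_pos: [0.5478, 0.0587, 0.0446]
tool_rot: [-0.001, 0.997, 0.082, 0.004]
contact_force: [5.8, 6.9, 6.5]
gripper_width: 0.53
grasp_force: 57.7
```

```bash
python3 -c "
from h import *
go([.5439,.0605,.033],9.67-90);print(get_obs()['contact_force'])"
```

```text
shift [-0.0037 -0.0023  0.0116] rot [-0.1 -0.4 -0.3] q [-0.81  0.68  0.8   2.04 -0.75  0.73 -0.94] t 9.2
[5.84460474 6.93009777 6.49053541]
```

Emit:
{"method": "arm_command", "body": {"commands": [0, 0, -0.003, 0, 0, 0, 0.2, 0, 0, -0.003, 0, 0, 0, 0.2, 0, 0, -0.003, 0, 0, 0, 0.2]}}

```text
t: 9.5
eef_pos: [0.5477, 0.0587, 0.0475]
tool_rot: [-0.001, 0.997, 0.082, 0.004]
contact_force: [9.7, 5.2, -8.4]
gripper_width: 0.531
grasp_force: 52.8
```

```bash
python3 -c "
from h import *
go([.5439,.0605,.033],9.67-90);print(get_obs()['contact_force'],get_obs()['torque'],get_obs()['grasp_force'])
c=shot('wrist','w5.png');pickle.dump(c,open('w5.pkl','wb'))"
```

```text
shift [-0.0036 -0.0024  0.0145] rot [-0.  -0.4 -0.3] q [-0.82  0.68  0.81  2.04 -0.74  0.74 -0.94] t 9.5
[ 9.73323404  5.1612466  -8.41959582] [ 1.41183716 -1.92943739  0.22286719] 52.79907524585724
```

View pics/w5.png

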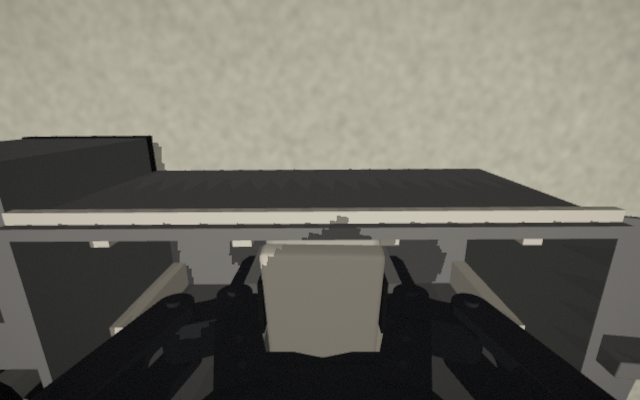

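```bash
python3 -c "
from h import *
yaw=np.radians(9.67);ex=np.array([np.cos(yaw),np.sin(yaw)])
ey=np.array([-ex[1],ex[0]])
for f,tz,p in(('w4.pkl',.208,[.5422,.0653]),('w5.pkl',.0475,[.5477,.0587])):
  c=pickle.load(open(f,'rb'));g=cv2.cvtColor(c['img'],cv2.COLOR_RGB2GRAY).astype(int)
  print(np.round(np.array(c['pose'])[:3,3],4),g[180:260,325].tolist())
  for v in (190,200,215,220,222,224) if f=='w4.pkl' else (240,243,250):
    for h in(.03,0.028):
      q=onz(c,322,v,tz+h)[:2];print(v,h,np.round((q-p)@ex,4))
  if f=='w5.pkl':
    for u,v,z in((320,226,.1),(320,239,.1),(100,243,.069),(531,243,.069),(241,243,.069)):
      print('carrier pt',u,v,np.round([(onz(c,u,v,z)[:2]-[.5439,.0605])@e for e in(ex,ey)],4))
"
```

```text
[0.6139 0.0772 0.3513] [59, 60, 59, 58, 57, 58, 56, 59, 59, 63, 77, 82, 83, 82, 84, 90, 91, 91, 91, 91, 91, 90, 90, 90, 91, 91, 90, 91, 93, 92, 92, 91, 91, 95, 105, 120, 133, 141, 125, 97, 89, 88, 90, 93, 99, 104, 106, 107, 107, 109, 109, 110, 108, 110, 109, 109, 109, 108, 108, 108, 109, 108, 109, 107, 108, 108, 107, 109, 108, 108, 109, 109, 108, 109, 108, 107, 107, 108, 107, 109]
190 0.03 0.0433
190 0.028 0.0427
200 0.03 0.0394
200 0.028 0.0388
215 0.03 0.0334
215 0.028 0.0327
220 0.03 0.0314
220 0.028 0.0307
222 0.03 0.0306
222 0.028 0.0298
224 0.03 0.0298
224 0.028 0.029
[0.6184 0.0703 0.1912] [57, 58, 57, 57, 56, 58, 54, 53, 53, 53, 53, 53, 54, 54, 53, 52, 53, 54, 53, 54, 52, 53, 51, 53, 53, 52, 52, 70, 96, 106, 108, 153, 188, 196, 196, 196, 196, 196, 196, 196, 196, 195, 196, 163, 82, 56, 57, 66, 101, 98, 66, 64, 65, 66, 66, 67, 65, 65, 63, 81, 139, 165, 166, 169, 148, 109, 103, 103, 102, 103, 105, 105, 108, 109, 113, 116, 121, 121, 120, 120]
240 0.03 0.0228
240 0.028 0.0219
243 0.03 0.0215
243 0.028 0.0206
250 0.03 0.0185
250 0.028 0.0176
carrier pt 320 226 [ 0.0406 -0.002 ]
carrier pt 320 239 [ 0.0362 -0.002 ]
carrier pt 100 243 [0.0218 0.0911]
carrier pt 531 243 [ 0.0207 -0.0907]
carrier pt 241 243 [0.0214 0.0317]
```

The wrist view shows the carrier where I measured it (rim at rows 226–239). The tub lid's far edge at row ~243 doesn't match the earlier grip, so the tub may have pivoted or slid. I'll look from the side.

```bash
python3 -c "
from h import *
c=shot('side');t=shot('top');pickle.dump((c,t),open('s5.pkl','wb'))
p=proj(c,[.544,.06,.08]).astype(int);q=proj(t,[.544,.06,.08]).astype(int);print(p,q)
a=cv2.resize(c['img'][p[1]-50:p[1]+50,p[0]-50:p[0]+50,::-1],(400,400),interpolation=2);b=cv2.resize(t['img'][q[1]-50:q[1]+50,q[0]-50:q[0]+50,::-1],(400,400),interpolation=2)
o=np.hstack([a,b]);o=np.clip(o.astype(float)*1.6,0,255).astype(np.uint8);cv2.imwrite('pics/s5.png',o)"
```

```text
[301 187] [293 214]
```

View pics/s5.png

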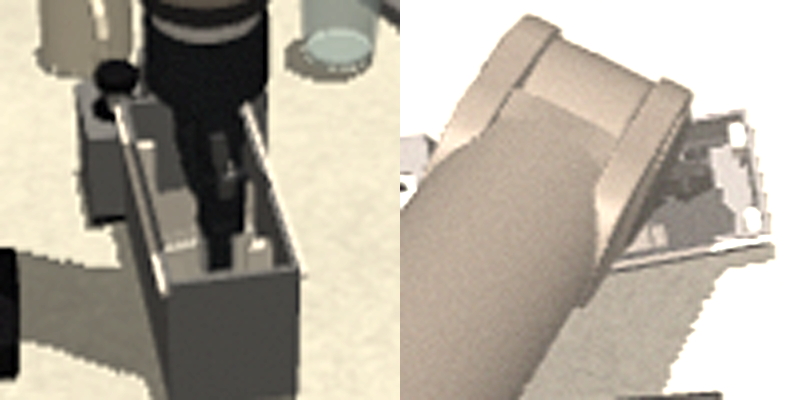

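Emit:
{"method": "arm_command", "body": {"commands": [-0.001, 0, -0.02, 0, 0, 0, 0.2, -0.001, 0, -0.05, 0, 0, 0, 0.2, -0.001, 0, -0.09, 0, 0, 0, 0.2, -0.001, 0, -0.13, 0, 0, 0, 0.2, -0.001, 0, -0.155, 0, 0, 0, 0.2, -0.001, 0, -0.155, 0, 0, 0, 0.2]}}

```text
t: 10.25
eef_pos: [0.5449, 0.0555, 0.205]
tool_rot: [-0.001, 0.997, 0.08, 0.003]
contact_force: [-0.1, 0.2, -0.0]
gripper_width: 0.536
grasp_force: 44.0
```

```bash
python3 -c "
from h import *
go([.5439,.0605,.2],9.67-90);print(get_obs()['contact_force'],get_obs()['grasp_force'])
c=shot('wrist','w6.png');s=shot('side')
p=proj(s,[.544,.06,.2]).astype(int)
a=cv2.resize(s['img'][p[1]-60:p[1]+60,p[0]-60:p[0]+60,::-1],(480,480),interpolation=2)
b=cv2.resize(c['img'][120:380,190:450,::-1],(480,480))[:, :320]
cv2.imwrite('pics/s6.png',np.clip(np.hstack([a,cv2.resize(c['img'][130:400,220:420,::-1],(320,480))])*1.5,0,255))"
```

```text
shift [-0.0003 -0.0051  0.005 ] rot [-0.1 -0.4 -0.5] q [-1.01  0.48  1.07  1.94 -0.5   1.01 -1.13] t 10.25
[-0.13710791  0.21660255 -0.0022518 ] 44.033775329589844[ WARN:0@1.689] global loadsave.cpp:1063 imwrite_ Unsupported depth image for selected encoder is fallbacked to CV_8U.
```

View pics/s6.png

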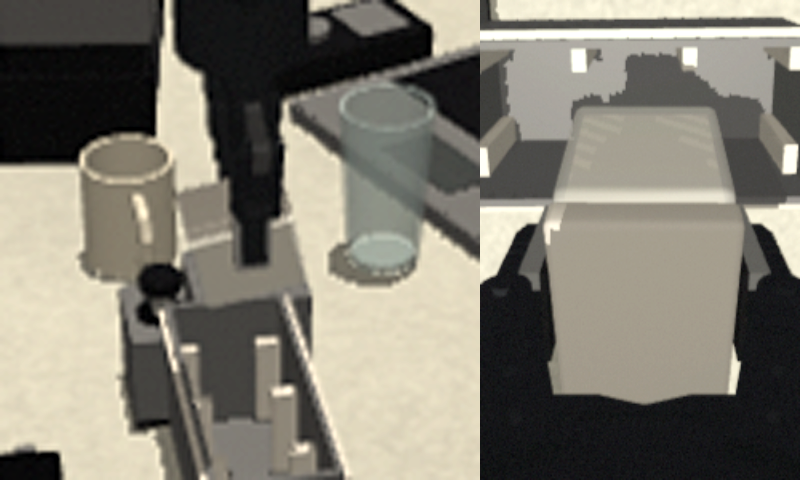

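The tub pivoted about the pads: its far side is up, lid edge at crop (648,205) and bottom edge at (645,107). I'll level it by tilting the tool, set it on the desk and take it again. First I need the tilt angle.

```bash
python3 -c "
from h import *
from scipy.optimize import least_squares
p,r=pose();c=shot('wrist');g=cv2.cvtColor(c['img'],cv2.COLOR_RGB2GRAY).astype(int)
M=r.as_matrix()
print(np.round(p,4),g[180:200,325].tolist(),g[235:255,325].tolist())
def pts(f,dz,dx,lev=0):
  out=[]
  for x,z in((31,10),(31,-48)):
    a=np.radians(f);X=x*np.cos(a)-z*np.sin(a)+dx;Z=x*np.sin(a)+z*np.cos(a)+dz
    out.append(proj(c,p+M@np.array([X/1e3,0,-.019-Z/1e3]))[1])
  return np.array(out)
print(pts(0,0,0))
top,bot=245.,189.5
for dz in(-3,0,3,6):
  s=least_squares(lambda v:pts(v[0],dz,v[1])-[top,bot],[15,0]);print(dz,s.x,s.cost)
go([.45,-.285,.2],-101)
"
```

```text
[0.5427 0.0566 0.2015] [58, 59, 58, 59, 58, 59, 58, 59, 59, 65, 87, 98, 96, 97, 102, 105, 106, 106, 106, 105] [116, 123, 132, 142, 149, 151, 153, 155, 141, 109, 94, 92, 94, 94, 95, 95, 94, 97, 99, 104]
[219.99501263 184.65737721]
-3 [ 7.57263441 -8.4824384 ] 4.818258769175301e-20
0 [ 7.01702862 -7.37644565] 3.2199996554769125e-20
3 [ 6.46357264 -6.26725119] 1.336004065233026e-19
6 [ 5.91219064 -5.15489146] 1.1750102931800199e-18
shift [-0.146   0.3226  0.0006] rot [-0.   0.1 20.3] q [-1.01  0.48  1.06  1.95 -0.5   1.01 -1.13] t 10.4
```

Emit:
{"method": "arm_command", "body": {"commands": [-0.146, 0.323, 0.0, 0, 0, 20, 0.2, -0.146, 0.323, 0.0, 0, 0, 20, 0.2, -0.146, 0.323, 0.0, 0, 0, 20, 0.2, -0.146, 0.323, 0.0, 0, 0, 20, 0.2, -0.146, 0.323, 0.0, 0, 0, 20, 0.2, -0.146, 0.323, 0.0, 0, 0, 20, 0.2, -0.146, 0.323, 0.0, 0, 0, 20, 0.2, -0.146, 0.323, 0.0, 0, 0, 20, 0.2]}}

```text
t: 11.2
eef_pos: [0.4464, -0.292, 0.2011]
tool_rot: [0.002, 0.995, -0.099, -0.001]
contact_force: [-1.0, 0.1, -0.8]
gripper_width: 0.533
grasp_force: 43.9
```

Emit:
{"method": "arm_command", "body": {"commands": [0, 0, 0.05, 0, -5, 0, 0.2, 0, 0, 0.1, 0, -10, 0, 0.2, 0, 0, 0.14, 0, -10, 0, 0.2, 0, 0, 0.155, 0, -10, 0, 0.2, 0, 0, 0.16, 0, -10, 0, 0.2, 0, 0, 0.16, 0, -10, 0, 0.2]}}

```text
t: 11.8
eef_pos: [0.4511, -0.2849, 0.0419]
tool_rot: [-0.008, 0.992, -0.093, -0.087]
contact_force: [0.3, -0.3, -0.8]
gripper_width: 0.533
grasp_force: 43.9
```

```bash
python3 -c "
from h import *
o=get_obs();print(o['eef_pos'],o['contact_force'],o['tool_rot']);c=shot('wrist','w7.png');g=cv2.cvtColor(c['img'],cv2.COLOR_RGB2GRAY).astype(int)
print(g[170:256:2,325].tolist());s=shot('side');p=proj(s,[.45,-.285,.04]).astype(int)
a=cv2.resize(s['img'][p[1]-30:p[1]+30,p[0]-30:p[0]+30,::-1],(400,400),interpolation=2)
cv2.imwrite('pics/s7.png',np.hstack([a,cv2.resize(c['img'][130:400,220:420,::-1],(300,400))]))"
```

```text
[ 0.45105184 -0.28488603  0.04190606] [ 0.31302272 -0.33547537 -0.76588557] [-0.00790688  0.99186617 -0.09283154 -0.0867254 ]
[97, 99, 101, 101, 102, 102, 100, 101, 98, 97, 97, 98, 97, 97, 97, 96, 97, 96, 96, 97, 97, 98, 98, 97, 98, 97, 99, 98, 99, 100, 100, 99, 102, 117, 136, 150, 155, 108, 95, 95, 98, 97, 104]
```

View pics/s7.png

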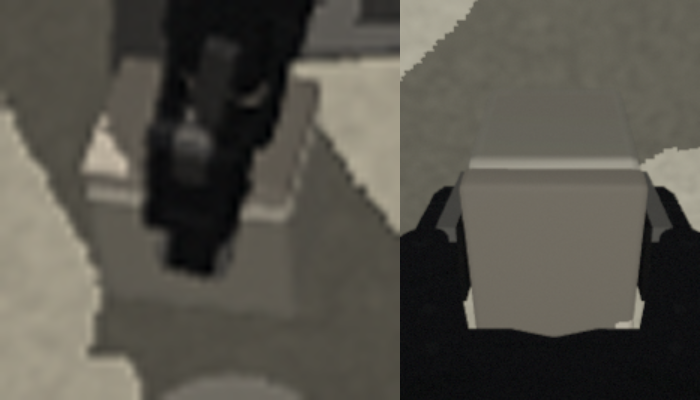

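The tub is level: in the side crop the lid line (88,190)–(290,215) has only the slope its yaw gives. Lower to contact.

Emit:
{"method": "arm_command", "body": {"commands": [0.0012, 0, 0.007, 0, 0, 0, 0.2, 0.0016, 0, 0.009, 0, 0, 0, 0.2, 0.0019, 0, 0.011, 0, 0, 0, 0.2, 0.0019, 0, 0.011, 0, 0, 0, 0.2]}}

```text
t: 12.3
eef_pos: [0.4514, -0.2842, 0.0301]
tool_rot: [-0.008, 0.992, -0.092, -0.087]
contact_force: [-0.2, 0.6, -1.4]
gripper_width: 0.533
grasp_force: 43.9
```

Emit:
{"method": "arm_command", "body": {"commands": [0.0003, 0, 0.002, 0, 0, 0, 0.2, 0.0007, 0, 0.004, 0, 0, 0, 0.2, 0.0007, 0, 0.004, 0, 0, 0, 0.2]}}

```text
t: 12.6
eef_pos: [0.4513, -0.2843, 0.0258]
tool_rot: [-0.008, 0.992, -0.092, -0.087]
contact_force: [0.1, 0.6, -1.0]
gripper_width: 0.536
grasp_force: 43.9
```

Emit:
{"method": "arm_command", "body": {"commands": [0.0003, 0, 0.002, 0, 0, 0, 0.2, 0.0007, 0, 0.004, 0, 0, 0, 0.2, 0.0007, 0, 0.004, 0, 0, 0, 0.2]}}

```text
t: 12.9
eef_pos: [0.4517, -0.2846, 0.0223]
tool_rot: [-0.008, 0.992, -0.092, -0.087]
contact_force: [-0.3, -0.1, 3.0]
gripper_width: 0.532
grasp_force: 44.2
```

Emit:
{"method": "arm_command", "body": {"commands": [0, 0, 0, 0, 0, 0, 1, 0, 0, 0, 0, 0, 0, 1, 0, 0, 0, 0, 0, 0, 1, -0.007, 0, -0.04, 0, 0, 0, 1, -0.014, 0, -0.08, 0, 0, 0, 1, -0.026, 0, -0.148, 0, 5, 0, 1, -0.035, 0, -0.197, 0, 10, 0, 1, -0.035, 0, -0.197, 0, 10, 0, 1]}}

```text
t: 13.7
eef_pos: [0.4499, -0.2864, 0.2261]
tool_rot: [-0.0, 0.995, -0.095, 0.004]
contact_force: [0.7, -0.5, -0.1]
gripper_width: 0.999
grasp_force: 0.0
```

```bash
python3 -c "
from h import *
p,r=pose();M=r.as_matrix();c=shot('wrist');pickle.dump(c,open('w8.pkl','wb'));g=cv2.cvtColor(c['img'],cv2.COLOR_RGB2GRAY).astype(int);print(p,np.round(M,3).tolist())
go([.4517,-.2846,.2],-101)
e=proj(c,[.4517,-.2846,.058]).astype(int);print(e)
print('row',e[1]+60*0-60,g[e[1]-60:e[1]+60:2,e[0]].tolist());print('col',e[0]-60,g[e[1],e[0]-60:e[0]+60:2].tolist())
for q in((31,23),(31,-23),(-31,23),(-31,-23)):print(q,np.round(proj(c,np.array([.4517,-.2846,.058])+M@np.array([*np.array(q)/1e3,0]))))"
```

```text
[ 0.44989942 -0.28637014  0.22607801] [[0.982, -0.189, 0.008], [-0.189, -0.982, 0.0], [0.008, -0.002, -1.0]]
shift [-0.0004 -0.0017  0.0273] rot [-0.1 -0.5  0.2] q [-0.41  0.44  1.14  1.95 -0.47  1.04 -0.83] t 13.75
[319 182]
row 122 [140, 139, 139, 139, 142, 142, 136, 137, 141, 137, 134, 135, 133, 94, 74, 78, 146, 160, 160, 159, 160, 160, 160, 159, 159, 159, 132, 89, 90, 90, 90, 90, 92, 90, 91, 90, 91, 89, 90, 89, 91, 89, 90, 90, 90, 80, 79, 80, 82, 82, 82, 76, 76, 77, 79, 78, 79, 82, 81, 80]
col 259 [136, 136, 137, 137, 140, 142, 140, 140, 142, 136, 80, 81, 79, 78, 76, 76, 78, 78, 79, 77, 88, 91, 90, 89, 89, 91, 91, 89, 89, 91, 90, 91, 90, 92, 90, 90, 89, 90, 90, 91, 90, 91, 79, 76, 77, 76, 77, 79, 77, 79, 79, 79, 79, 78, 78, 75, 76, 79, 82, 78]
(31, 23) [343. 152.]
(31, -23) [297. 152.]
(-31, 23) [342. 211.]
(-31, -23) [298. 211.]
```

Emit:
{"method": "arm_command", "body": {"commands": [0, -0.0015, 0.05, 0, -0.5, 0, 1, 0, -0.0015, 0.1, 0, -0.5, 0, 1, 0, -0.0015, 0.15, 0, -0.5, 0, 1, 0, -0.0015, 0.185, 0, -0.5, 0, 1, 0, -0.0015, 0.198, 0, -0.5, 0, 1, 0, -0.0015, 0.198, 0, -0.5, 0, 0.2, 0, -0.0015, 0.198, 0, -0.5, 0, 0.2, 0, -0.0015, 0.198, 0, -0.5, 0, 0.2], "force": 50}}

```text
t: 14.55
eef_pos: [0.4527, -0.2839, 0.026]
tool_rot: [0.0, 0.996, -0.093, -0.003]
contact_force: [-2.8, 1.1, 6.6]
gripper_width: 0.53
grasp_force: 51.1
```

Emit:
{"method": "arm_command", "body": {"commands": [0, 0, 0, 0, 0, 0, 0.2, 0, 0, 0, 0, 0, 0, 0.2, 0, 0, -0.03, 0, 0, 0, 0.2, 0, 0, -0.07, 0, 0, 0, 0.2, 0, 0, -0.12, 0, 0, 0, 0.2, 0, 0, -0.17, 0, 0, 0, 0.2]}}

```text
t: 15.15
eef_pos: [0.4524, -0.2829, 0.1963]
tool_rot: [-0.001, 0.996, -0.093, -0.004]
contact_force: [1.5, -0.3, -1.4]
gripper_width: 0.534
grasp_force: 51.7
```

```bash
python3 -c "
from h import *
go([.5439,.0605,.2],9.67-90)
c=shot('wrist');g=cv2.cvtColor(c['img'],cv2.COLOR_RGB2GRAY).astype(int);print(g[180:250:2,325].tolist())"
```

```text
shift [ 0.0264 -0.3544 -0.0038] rot [ -0.1   0.5 -20.3] q [-0.38  0.48  1.09  1.97 -0.51  1.   -0.8 ] t 15.15
[82, 84, 84, 81, 83, 83, 79, 80, 79, 77, 76, 76, 78, 78, 77, 80, 80, 79, 80, 92, 117, 123, 78, 78, 84, 91, 93, 95, 95, 96, 94, 94, 94, 96, 95]
```

Emit:
{"method": "arm_command", "body": {"commands": [0.028, -0.354, -0.004, 0, 0, -20.3, 0.2, 0.028, -0.354, -0.004, 0, 0, -20.3, 0.2, 0.028, -0.354, -0.004, 0, 0, -20.3, 0.2, 0.028, -0.354, -0.004, 0, 0, -20.3, 0.2, 0.028, -0.354, -0.004, 0, 0, -20.3, 0.2, 0.028, -0.354, -0.004, 0, 0, -20.3, 0.2, 0.028, -0.354, -0.004, 0, 0, -20.3, 0.2, 0.028, -0.354, -0.004, 0, 0, -20.3, 0.2]}}

```text
t: 16.0
eef_pos: [0.5471, 0.068, 0.1979]
tool_rot: [-0.002, 0.996, 0.09, -0.004]
contact_force: [-0.5, 0.1, -1.3]
gripper_width: 0.528
grasp_force: 52.0
```

Emit:
{"method": "arm_command", "body": {"commands": [0, 0, 0, 0, 0, 0, 0.2, 0, 0, 0, 0, 0, 0, 0.2, 0, 0, 0, 0, 0, 0, 0.2, 0, 0, 0, 0, 0, 0, 0.2, 0, 0, 0, 0, 0, 0, 0.2]}}

```text
t: 16.5
eef_pos: [0.5456, 0.0586, 0.198]
tool_rot: [-0.001, 0.997, 0.083, -0.004]
contact_force: [-0.0, 0.6, -0.5]
gripper_width: 0.531
grasp_force: 52.0
```

```bash
python3 -c "
from h import *
go([.5454,.0607,.1],9.67-90)
o=get_obs();print(o['eef_pos'],o['joint_vel'])
c=shot('wrist');pickle.dump(c,open('w9.pkl','wb'));g=cv2.cvtColor(c['img'],cv2.COLOR_RGB2GRAY).astype(int)
print('lid',g[180:236:2,325].tolist(), 'hor',g[300,255:395:3].tolist())
b=((g>150)).astype(np.uint8);b[:150]=0;b[237:]=0;b[:,:215]=0;b[:,445:]=0
n,_,s,ce=cv2.connectedComponentsWithStats(b)
for i in range(1,n):
  if s[i,4]>15:print(s[i],np.round(ce[i],1),np.round(proj(c,[0,0,0]),0) if 0 else '')
yaw=np.radians(9.67);ex=np.array([np.cos(yaw),np.sin(yaw)]);ey=np.array([-ex[1],ex[0]]);O=np.array([.5439,.0605])
for q in((20,-91),(20,-31),(20,31),(20,91),(-20,-91),(-20,91)):print(q,np.round(proj(c,[*(O+ex*q[0]/1e3+ey*q[1]/1e3),.069]),1))
p,r=pose()
for dx in(31,29):print(np.round(proj(c,[*(p[:2]+ex*dx/1e3),p[2]+.03]),1))
for dy in(23,-23):print(np.round(proj(c,[*(p[:2]+ey*dy/1e3),p[2]+.03]),1))
"
```

```text
shift [ 0.0009 -0.0018  0.098 ] rot [-0.2  0.5 -0.1] q [-0.98  0.48  1.02  1.93 -0.48  1.01 -1.14] t 16.5
[0.54563256 0.05855579 0.19801801] [-0.00458028  0.0026553  -0.00539249 -0.00246233 -0.00093586  0.00119721
  0.00087267]
lid [59, 60, 59, 59, 58, 60, 80, 83, 88, 92, 93, 91, 92, 91, 92, 94, 95, 93, 94, 109, 136, 135, 90, 92, 98, 106, 110, 110] hor [14, 17, 14, 13, 62, 108, 108, 108, 110, 109, 110, 109, 109, 109, 109, 109, 110, 110, 110, 109, 110, 109, 109, 110, 110, 109, 109, 109, 109, 108, 109, 109, 108, 110, 108, 110, 108, 109, 108, 109, 106, 19, 15, 20, 15, 18, 18]
[215 150 230   3 472] [328.9 150.5] 
[215 158   6  13  69] [217.2 164.3] 
[280 158  10  13 118] [284. 164.] 
[351 158  10  13 115] [355.5 163.5] 
[420 158  10  12 107] [424.4 163.6] 
[440 199   5  38 102] [442.9 222.3] 
[219 214   8  16 105] [222.4 221.4] 
[415 214   9  16 131] [418.9 221.4] 
[264 230  13   7  85] [269.7 233. ] 
[369 230  12   2  18] [374.8 230.4] 
(20, -91) [423.6 170.3]
(20, -31) [355.2 170.4]
(20, 31) [284.7 170.5]
(20, 91) [216.4 170.6]
(-20, -91) [419.5 213.3]
(-20, 91) [220.9 213.6]
[321.1 221.5]
[321.1 226.3]
[265.6 291.9]
[377.2 291.9]
```

Emit:
{"method": "arm_command", "body": {"commands": [0.001, -0.002, 0.02, 0, 0, 0, 0.2, 0.001, -0.002, 0.04, 0, 0, 0, 0.2, 0.001, -0.002, 0.055, 0, 0, 0, 0.2, 0.001, -0.002, 0.065, 0, 0, 0, 0.2, 0.001, -0.002, 0.075, 0, 0, 0, 0.2, 0.001, -0.002, 0.085, 0, 0, 0, 0.2, 0.001, -0.002, 0.085, 0, 0, 0, 0.2, 0.001, -0.002, 0.085, 0, 0, 0, 0.2]}}

```text
t: 17.35
eef_pos: [0.5459, 0.0617, 0.113]
tool_rot: [-0.001, 0.996, 0.084, -0.004]
contact_force: [0.3, -0.4, -1.6]
gripper_width: 0.533
grasp_force: 52.0
```

```bash
python3 -c "
from h import *
go([.5451,.0607,.1],9.67-90);print(get_obs()['contact_force'])
c=shot('wrist');pickle.dump(c,open('w10.pkl','wb'))"
```

```text
shift [-0.0008  0.0009  0.013 ] rot [-0.2  0.5 -0. ] q [-0.89  0.59  0.9   2.   -0.61  0.86 -1.05] t 17.35
[ 0.25465573 -0.44609072 -1.64129015]
```

Emit:
{"method": "arm_command", "body": {"commands": [-0.001, 0.001, 0.01, 0, 0, 0, 0.2, -0.001, 0.001, 0.02, 0, 0, 0, 0.2, -0.001, 0.001, 0.03, 0, 0, 0, 0.2, -0.001, 0.001, 0.03, 0, 0, 0, 0.2]}}

```text
t: 17.8
eef_pos: [0.5434, 0.0608, 0.0812]
tool_rot: [-0.001, 0.996, 0.084, -0.006]
contact_force: [-0.6, -0.7, -1.5]
gripper_width: 0.529
grasp_force: 52.0
```

Emit:
{"method": "arm_command", "body": {"commands": [0.0015, 0, 0.01, 0, 0, 0, 0.2, 0.0015, 0, 0.02, 0, 0, 0, 0.2, 0.0015, 0, 0.03, 0, 0, 0, 0.2, 0.0015, 0, 0.03, 0, 0, 0, 0.2]}}

```text
t: 18.2
eef_pos: [0.5448, 0.0611, 0.0513]
tool_rot: [-0.001, 0.996, 0.084, -0.005]
contact_force: [-0.5, -0.2, -1.6]
gripper_width: 0.532
grasp_force: 52.0
```

Emit:
{"method": "arm_command", "body": {"commands": [0, 0, 0.008, 0, 0, 0, 0.2, 0, 0, 0.014, 0, 0, 0, 0.2, 0, 0, 0.018, 0, 0, 0, 0.2, 0, 0, 0.018, 0, 0, 0, 0.2]}}

```text
t: 18.6
eef_pos: [0.5453, 0.0611, 0.0343]
tool_rot: [-0.001, 0.996, 0.084, -0.005]
contact_force: [0.4, 1.2, -1.7]
gripper_width: 0.537
grasp_force: 52.0
```

Emit:
{"method": "arm_command", "body": {"commands": [0, 0, 0.0015, 0, 0, 0, 0.2, 0, 0, 0.0025, 0, 0, 0, 0.2, 0, 0, 0.0025, 0, 0, 0, 0.2]}}

```text
t: 18.9
eef_pos: [0.5457, 0.0611, 0.0324]
tool_rot: [-0.001, 0.996, 0.084, -0.004]
contact_force: [0.5, 1.0, -1.1]
gripper_width: 0.53
grasp_force: 52.0
```

Emit:
{"method": "arm_command", "body": {"commands": [0, 0, 0.001, 0, 0, 0, 0.2, 0, 0, 0.0015, 0, 0, 0, 0.2, 0, 0, 0.0015, 0, 0, 0, 0.2]}}

```text
t: 19.2
eef_pos: [0.5457, 0.0612, 0.0311]
tool_rot: [-0.001, 0.996, 0.084, -0.004]
contact_force: [-2.0, -0.6, 2.4]
gripper_width: 0.53
grasp_force: 52.4
```

Emit:
{"method": "arm_command", "body": {"commands": [0, 0, 0, 0, 0, 0, 0.75, 0, 0, 0, 0, 0, 0, 0.75, 0, 0, 0, 0, 0, 0, 0.75, 0, 0, -0.03, 0, 0, 0, 0.75, 0, 0, -0.07, 0, 0, 0, 0.75, 0, 0, -0.12, 0, 0, 0, 0.75, 0, 0, -0.17, 0, 0, 0, 0.75, 0, 0, -0.18, 0, 0, 0, 0.75]}}

```text
t: 20.0
eef_pos: [0.5501, 0.0602, 0.2159]
tool_rot: [-0.002, 0.996, 0.084, -0.0]
contact_force: [0.2, 0.1, -0.2]
gripper_width: 0.752
grasp_force: 0.0
```

```bash
python3 -c "
from h import *
c=shot('wrist');g=cv2.cvtColor(c['img'],cv2.COLOR_RGB2GRAY).astype(int)
yaw=np.radians(9.67);ex=np.array([np.cos(yaw),np.sin(yaw)]);ey=np.array([-ex[1],ex[0]]);O=np.array([.5439,.0605])
for q in((31,23),(31,-23),(-31,23),(-31,-23)):print(q,np.round(proj(c,[*(O+ex*q[0]/1e3+ey*q[1]/1e3),.063])))
e=proj(c,[*O,.063]).astype(int);print(e,'col',g[e[1]-60:e[1]+60:2,e[0]].tolist(),'row',g[e[1],e[0]-60:e[0]+60:2].tolist())
go([.497,-.155,.2],3.7)"
```

```text
(31, 23) [297. 160.]
(31, -23) [345. 160.]
(-31, 23) [298. 222.]
(-31, -23) [344. 222.]
[321 191] col [166, 168, 165, 164, 168, 169, 133, 52, 49, 47, 166, 191, 158, 113, 119, 154, 190, 190, 152, 115, 114, 114, 114, 114, 113, 114, 113, 114, 114, 114, 113, 114, 114, 112, 114, 112, 112, 113, 113, 113, 113, 114, 114, 112, 113, 89, 49, 50, 48, 49, 48, 49, 50, 50, 49, 55, 59, 85, 111, 98] row [115, 114, 115, 114, 115, 115, 115, 115, 117, 61, 60, 60, 62, 62, 61, 61, 60, 60, 69, 110, 114, 113, 113, 115, 114, 114, 113, 112, 113, 115, 113, 113, 113, 114, 114, 114, 114, 114, 112, 114, 114, 112, 64, 61, 60, 61, 62, 62, 60, 61, 62, 60, 59, 60, 60, 61, 60, 61, 60, 59]
shift [-0.088   0.2039  0.0142] rot [ -0.3  -0.1 -84. ] q [-1.    0.46  1.04  1.91 -0.47  1.04 -1.16] t 20.05
```

The tub's lid edges now lie within a pixel or two of the predicted pocket corners (columns 298–344, rows 160–221). Now the divider.

Emit:
{"method": "arm_command", "body": {"commands": [-0.088, 0.204, 0.014, 0, 0, -84, 0.5, -0.088, 0.204, 0.014, 0, 0, -84, 0.5, -0.088, 0.204, 0.014, 0, 0, -84, 0.5, -0.088, 0.204, 0.014, 0, 0, -84, 0.5, -0.088, 0.204, 0.014, 0, 0, -84, 0.5, -0.088, 0.204, 0.014, 0, 0, -84, 0.5, -0.088, 0.204, 0.014, 0, 0, -84, 0.5, -0.088, 0.204, 0.014, 0, 0, -84, 0.5]}}

```text
t: 20.85
eef_pos: [0.4935, -0.1549, 0.1955]
tool_rot: [-0.004, 0.774, 0.633, -0.004]
contact_force: [0.7, 0.4, -0.3]
gripper_width: 0.497
grasp_force: 0.0
```

```bash
python3 -c "
from h import *
go([.497,-.155,.2],3.7)"
```

```text
shift [ 0.0006  0.0034 -0.0046] rot [ -0.6  -0.1 -15.2] q [-0.42  0.32  0.74  2.   -0.27  0.93  0.26] t 20.85
```

Emit:
{"method": "arm_command", "body": {"commands": [0, 0, 0, 0, 0, -8, 0.5, 0, 0, 0, 0, 0, -15, 0.5, 0, 0, 0, 0, 0, -15, 0.5, 0, 0, 0, 0, 0, -15, 0.5]}}

```text
t: 21.25
eef_pos: [0.4939, -0.1548, 0.196]
tool_rot: [-0.004, 0.688, 0.726, -0.003]
contact_force: [-0.2, 0.4, 0.6]
gripper_width: 0.501
grasp_force: 0.0
```

```bash
python3 -c "
from h import *
go([.497,-.155,.2],3.7)
c=shot('wrist','w11.png');pickle.dump(c,open('w11.pkl','wb'));g=cv2.cvtColor(c['img'],cv2.COLOR_RGB2GRAY)
print(np.round(proj(c,[.497,-.155,.033])),np.round(proj(c,[.497,-.155,.005])))
for q in((91,32),(91,-32),(-91,32),(-91,-32)):
  a=np.radians(3.7);print(q,np.round(proj(c,[.497+(q[0]*np.cos(a)-q[1]*np.sin(a))/1e3,-.155+(q[0]*np.sin(a)+q[1]*np.cos(a))/1e3,.005])))
e=proj(c,[.497,-.155,.005]).astype(int)
for dv in(-40,-30,-20,-10,10,20):print(e[1]+dv,g[e[1]+dv,160:480:8].tolist())
for du in(-40,0,40):print(e[0]+du,g[100:260:4,e[0]+du].tolist())
"
```

```text
shift [-0.0003  0.003  -0.004 ] rot [-0.6 -0.2 -0.7] q [-0.37  0.31  0.68  1.99 -0.24  0.93  0.48] t 21.25
[328. 184.] [328. 178.]
(91, 32) [414. 148.]
(91, -32) [410. 206.]
(-91, 32) [242. 150.]
(-91, -32) [246. 207.]
138 [86, 85, 83, 84, 82, 87, 83, 86, 85, 85, 149, 145, 147, 143, 147, 147, 147, 145, 148, 147, 145, 146, 146, 150, 145, 146, 144, 142, 144, 151, 146, 145, 151, 146, 146, 149, 145, 143, 143, 142]
148 [83, 84, 87, 86, 85, 86, 87, 86, 88, 90, 87, 85, 88, 86, 121, 144, 148, 152, 151, 145, 147, 143, 150, 146, 141, 145, 148, 148, 122, 137, 135, 134, 148, 145, 143, 147, 146, 146, 143, 149]
158 [85, 84, 89, 89, 85, 86, 89, 83, 83, 87, 83, 51, 51, 50, 51, 50, 52, 52, 98, 100, 99, 99, 99, 100, 100, 100, 99, 101, 100, 101, 100, 101, 145, 144, 143, 144, 148, 145, 138, 142]
168 [83, 87, 85, 86, 86, 88, 86, 87, 87, 89, 86, 52, 50, 50, 50, 53, 50, 52, 51, 51, 49, 103, 99, 100, 100, 100, 100, 99, 100, 99, 99, 99, 146, 147, 149, 148, 145, 146, 146, 81]
188 [147, 89, 86, 85, 84, 84, 86, 87, 86, 89, 86, 51, 50, 50, 50, 51, 51, 50, 49, 50, 51, 53, 50, 50, 50, 50, 69, 98, 98, 99, 96, 98, 146, 150, 137, 144, 145, 141, 135, 37]
198 [147, 143, 143, 144, 84, 86, 85, 84, 83, 87, 88, 50, 50, 50, 52, 50, 52, 51, 51, 50, 51, 50, 48, 52, 53, 53, 61, 96, 96, 96, 97, 97, 150, 148, 145, 146, 144, 147, 147, 143]
287 [144, 145, 144, 146, 148, 146, 148, 150, 143, 147, 147, 146, 147, 99, 51, 51, 52, 49, 49, 50, 50, 52, 52, 52, 51, 50, 49, 81, 87, 90, 85, 83, 83, 84, 83, 84, 85, 151, 147, 148]
327 [145, 150, 151, 145, 148, 149, 149, 149, 148, 148, 146, 147, 145, 100, 100, 100, 41, 101, 52, 52, 49, 48, 52, 51, 50, 50, 48, 79, 86, 85, 87, 108, 148, 151, 152, 148, 149, 148, 148, 150]
367 [146, 144, 146, 147, 147, 149, 145, 148, 150, 147, 142, 144, 149, 100, 101, 99, 101, 100, 99, 98, 98, 50, 51, 67, 50, 51, 51, 150, 148, 148, 148, 148, 150, 144, 151, 145, 141, 13, 13, 11]
```

```bash
python3 -c "
from h import *
c=pickle.load(open('w11.pkl','rb'));g=cv2.cvtColor(c['img'],cv2.COLOR_RGB2GRAY)
m=(((g<66)&(g>25))|((g>91)&(g<112))).astype(np.uint8)*255
m[:135]=0;m[222:]=0;m[:,:225]=0;m[:,435:]=0
m=cv2.morphologyEx(m,cv2.MORPH_CLOSE,np.ones((7,7)));m=cv2.morphologyEx(m,cv2.MORPH_OPEN,np.ones((7,7)))
k=max(cv2.findContours(m,0,2)[0],key=cv2.contourArea)
w=np.array([onz(c,u,v,.005)[:2] for u,v in k[:,0]],np.float32)
print(cv2.minAreaRect(w),cv2.minAreaRect(k))
# fin: dark stripe / column profile
for v in range(160,200,4):print(v,g[v,312:348].tolist())
"
```

```text
((0.49602842330932617, -0.153806671500206), (0.1820632964372635, 0.06767672300338745), 3.182257890701294) ((327.5, 176.5), (61.0, 169.0), 90.0)
160 [98, 99, 98, 98, 98, 101, 99, 99, 99, 99, 98, 100, 100, 99, 100, 100, 101, 100, 100, 100, 100, 100, 99, 101, 100, 101, 100, 100, 99, 99, 101, 100, 100, 102, 101, 101]
164 [52, 51, 51, 49, 50, 50, 51, 51, 51, 47, 41, 42, 43, 42, 41, 41, 42, 42, 41, 42, 51, 75, 99, 99, 100, 99, 100, 98, 100, 99, 101, 101, 100, 100, 99, 101]
168 [51, 50, 50, 51, 50, 52, 53, 52, 49, 63, 94, 101, 101, 101, 102, 101, 103, 102, 103, 102, 99, 90, 99, 99, 99, 100, 98, 100, 98, 100, 99, 100, 100, 99, 100, 101]
172 [51, 51, 49, 49, 49, 50, 52, 49, 48, 46, 51, 51, 51, 53, 51, 52, 70, 102, 103, 102, 99, 90, 99, 99, 99, 98, 98, 98, 99, 98, 100, 98, 98, 99, 98, 98]
176 [50, 49, 50, 50, 48, 50, 50, 51, 49, 50, 50, 51, 52, 52, 50, 52, 51, 51, 51, 52, 63, 78, 51, 50, 69, 99, 99, 100, 99, 98, 98, 99, 100, 99, 99, 98]
180 [50, 52, 50, 49, 52, 51, 50, 51, 49, 50, 50, 51, 51, 51, 51, 49, 51, 52, 50, 51, 51, 47, 50, 49, 51, 53, 50, 51, 49, 60, 86, 98, 98, 99, 98, 98]
184 [48, 51, 52, 50, 50, 50, 51, 51, 52, 49, 51, 49, 51, 52, 52, 48, 50, 50, 51, 52, 49, 46, 51, 50, 51, 49, 50, 50, 50, 51, 51, 50, 51, 67, 97, 87]
188 [50, 50, 50, 51, 49, 48, 49, 50, 51, 49, 48, 50, 51, 51, 52, 52, 53, 49, 50, 49, 49, 48, 49, 49, 50, 52, 50, 50, 48, 50, 51, 51, 50, 50, 52, 50]
192 [49, 50, 49, 50, 49, 50, 50, 51, 50, 49, 50, 50, 50, 50, 49, 51, 51, 51, 51, 51, 50, 47, 52, 51, 51, 50, 49, 50, 51, 49, 51, 51, 50, 51, 50, 47]
196 [51, 49, 50, 49, 51, 52, 50, 52, 49, 49, 49, 50, 52, 50, 50, 50, 49, 50, 51, 49, 50, 46, 49, 51, 52, 51, 53, 50, 49, 49, 50, 50, 49, 50, 52, 51]
```

Emit:
{"method": "arm_command", "body": {"commands": [0, 0.0024, 0.05, -0.6, -0.2, 0, 0.5, 0, 0.0024, 0.1, -0.6, -0.2, 0, 0.5, 0, 0.0024, 0.15, -0.6, -0.2, 0, 0.5, 0, 0.0024, 0.177, -0.6, -0.2, 0, 0.5, 0, 0.0024, 0.187, -0.6, -0.2, 0, 0.5, 0, 0.0024, 0.187, -0.6, -0.2, 0, 0.5, 0, 0.0024, 0.187, -0.6, -0.2, 0, 0.3, 0, 0.0024, 0.187, -0.6, -0.2, 0, 0]}}

```text
t: 22.1
eef_pos: [0.4967, -0.1549, 0.0115]
tool_rot: [0.002, 0.687, 0.727, 0.001]
contact_force: [-0.8, 0.3, -0.2]
gripper_width: 0.169
grasp_force: 0.0
```

Emit:
{"method": "arm_command", "body": {"commands": [0, 0, 0, 0, 0, 0, 0, 0, 0, 0, 0, 0, 0, 0, 0, 0, 0, 0, 0, 0, 0, 0, 0, -0.003, 0, 0, 0, 0, 0, 0, -0.006, 0, 0, 0, 0], "force": 70}}

```text
t: 22.6
eef_pos: [0.4957, -0.1545, 0.0168]
tool_rot: [0.002, 0.687, 0.727, 0.001]
contact_force: [0.2, 0.9, -1.7]
gripper_width: 0.125
grasp_force: 68.2
```

Emit:
{"method": "arm_command", "body": {"commands": [0, 0, -0.04, 0, 0, 0, 0, 0, 0, -0.09, 0, 0, 0, 0, 0, 0, -0.14, 0, 0, 0, 0, 0, 0, -0.18, 0, 0, 0, 0, 0, 0, -0.19, 0, 0, 0, 0]}}

```text
t: 23.1
eef_pos: [0.4971, -0.1552, 0.2105]
tool_rot: [0.004, 0.687, 0.726, 0.003]
contact_force: [0.7, 0.1, -1.0]
gripper_width: 0.124
grasp_force: 68.6
```

```bash
python3 -c "
from h import *
go([.5439,.0605,.2],9.67-90)"
```

```text
shift [0.2128 0.0586 0.0107] rot [ 0.5 -0.3 83.5] q [-0.41  0.29  0.72  1.99 -0.23  0.94  0.48] t 23.1
```

Emit:
{"method": "arm_command", "body": {"commands": [0.213, 0.059, 0.005, 0.5, -0.3, 83.5, 0, 0.213, 0.059, 0.005, 0.5, -0.3, 83.5, 0, 0.213, 0.059, 0.005, 0.5, -0.3, 83.5, 0, 0.213, 0.059, 0.005, 0.5, -0.3, 83.5, 0, 0.213, 0.059, 0.005, 0.5, -0.3, 83.5, 0, 0.213, 0.059, 0.005, 0.5, -0.3, 83.5, 0, 0.213, 0.059, 0.005, 0.5, -0.3, 83.5, 0, 0.213, 0.059, 0.005, 0.5, -0.3, 83.5, 0]}}

```text
t: 23.9
eef_pos: [0.5411, 0.0621, 0.1999]
tool_rot: [-0.0, 0.975, 0.221, -0.004]
contact_force: [-0.1, -0.6, -1.1]
gripper_width: 0.126
grasp_force: 68.6
```

```bash
python3 -c "
from h import *
go([.5439,.0605,.2],9.67-90)"
```

```text
shift [ 0.0018  0.0026 -0.0001] rot [-0.   0.4 15.9] q [-0.94  0.42  0.92  1.94 -0.4   0.98 -0.95] t 23.9
```

Emit:
{"method": "arm_command", "body": {"commands": [0.002, 0.002, 0, 0, 0, 8, 0, 0.002, 0.002, 0, 0, 0.2, 15, 0, 0.002, 0.002, 0, 0, 0.3, 15, 0, 0.002, 0.002, 0, 0, 0.3, 15, 0, 0.002, 0.002, 0, 0, 0.3, 15, 0, 0.002, 0.002, 0, 0, 0.3, 15, 0]}}

```text
t: 24.5
eef_pos: [0.5445, 0.0607, 0.2007]
tool_rot: [-0.0, 0.995, 0.095, -0.0]
contact_force: [-0.6, 0.0, -1.4]
gripper_width: 0.122
grasp_force: 68.6
```

```bash
python3 -c "
from h import *
go([.5439,.0605,.1],9.67-90)
c=shot('wrist');pickle.dump(c,open('w12.pkl','wb'));cv2.imwrite('pics/w12.png',c['img'][:,:,::-1]);g=cv2.cvtColor(c['img'],cv2.COLOR_RGB2GRAY)
p,r=pose();M=r.as_matrix()
for q in((32,91),(32,-91),(-32,91),(-32,-91)):
  print(q,np.round(proj(c,p+M@np.array([*np.array(q)/1e3,.004])),1))
for u in(210,270,380,430):print(u,g[170:330:2,u].tolist())
for v in(250,265,280):print(v,g[v,150:270:2].tolist(),g[v,380:500:2].tolist())
"
```

```text
shift [-0.0006  0.0002  0.1007] rot [-0.   0.   1.3] q [-0.97  0.45  0.99  1.94 -0.45  0.99 -1.15] t 24.5
(32, 91) [509.3 194.6]
(32, -91) [134.8 194.8]
(-32, 91) [489.1 307.8]
(-32, -91) [155.1 308.1]
210 [45, 45, 45, 44, 45, 46, 46, 45, 48, 46, 46, 44, 46, 68, 106, 112, 108, 109, 110, 110, 110, 110, 111, 110, 111, 110, 110, 111, 111, 110, 111, 111, 110, 111, 110, 110, 110, 109, 89, 60, 92, 108, 110, 110, 109, 110, 105, 99, 100, 110, 111, 110, 109, 109, 109, 109, 109, 110, 108, 109, 108, 107, 108, 103, 17, 19, 18, 18, 17, 20, 17, 17, 15, 17, 16, 18, 15, 16, 28, 26]
270 [62, 62, 63, 62, 63, 63, 61, 61, 63, 62, 62, 63, 57, 71, 106, 111, 111, 111, 112, 111, 111, 111, 112, 109, 111, 111, 111, 111, 109, 111, 112, 110, 109, 109, 110, 62, 62, 62, 61, 63, 61, 61, 61, 61, 61, 62, 62, 62, 63, 62, 61, 62, 61, 59, 62, 62, 62, 59, 28, 17, 17, 18, 15, 16, 19, 18, 16, 16, 17, 17, 18, 11, 16, 20, 18, 16, 15, 21, 19, 15]
380 [63, 63, 62, 62, 62, 62, 63, 62, 63, 63, 63, 62, 59, 76, 106, 110, 110, 111, 111, 111, 110, 110, 110, 110, 111, 72, 61, 61, 60, 63, 60, 62, 61, 61, 63, 61, 62, 62, 61, 59, 62, 6
[... 1413 characters left out ...]
1, 60, 62, 63, 60, 62, 62, 61, 61, 61, 61, 60, 61, 61, 60, 60, 109, 110, 108, 108, 108, 109, 108, 108, 107, 108, 108, 108, 108, 108, 107, 108, 108, 170, 170, 164]
280 [167, 168, 108, 107, 108, 108, 109, 107, 108, 107, 108, 108, 108, 108, 108, 109, 108, 108, 108, 108, 109, 108, 108, 108, 108, 108, 108, 109, 109, 108, 109, 99, 60, 60, 61, 60, 61, 59, 60, 60, 61, 60, 61, 59, 60, 60, 61, 62, 61, 61, 63, 60, 62, 61, 62, 60, 61, 61, 62, 60] [61, 60, 62, 59, 61, 60, 60, 62, 60, 61, 60, 63, 62, 59, 61, 60, 60, 60, 60, 61, 61, 62, 61, 59, 61, 62, 61, 61, 61, 61, 61, 59, 60, 63, 58, 60, 60, 61, 61, 108, 108, 107, 106, 108, 107, 108, 107, 107, 107, 109, 106, 106, 106, 106, 107, 123, 169, 168, 171, 174]
```

The numbers show the plate level and square to the tool: far edge at row 196 all along, ends at columns 151 and 492. A 1.3° turn and 1 mm in x remain.

Emit:
{"method": "arm_command", "body": {"commands": [0.001, 0, 0.03, 0, 0, 1.3, 0, 0.001, 0, 0.055, 0, 0, 1.3, 0, 0.001, 0, 0.07, 0, 0, 1.3, 0, 0.001, 0, 0.08, 0, 0, 1.3, 0, 0.001, 0, 0.08, 0, 0, 1.3, 0, 0.001, 0, 0.08, 0, 0, 1.3, 0, 0.001, 0, 0.08, 0, 0, 1.3, 0]}}

```text
t: 25.25
eef_pos: [0.5463, 0.0609, 0.1217]
tool_rot: [-0.0, 0.997, 0.083, 0.001]
contact_force: [0.2, -0.9, -0.9]
gripper_width: 0.127
grasp_force: 68.6
```

```bash
python3 -c "
from h import *
go([.5449,.0607,.0815],9.67-90);print(get_obs()['contact_force'])"
```

```text
shift [-0.0015 -0.      0.0402] rot [-0.  -0.1 -0.1] q [-0.88  0.56  0.88  2.   -0.58  0.85 -1.08] t 25.25
[ 0.21805354 -0.92437526 -0.87166075]
```

Emit:
{"method": "arm_command", "body": {"commands": [-0.001, 0, 0.008, 0, 0, 0, 0, -0.0015, 0, 0.016, 0, 0, 0, 0, -0.0015, 0, 0.024, 0, 0, 0, 0, -0.0015, 0, 0.031, 0, 0, 0, 0, -0.0015, 0, 0.036, 0, 0, 0, 0, -0.0015, 0, 0.036, 0, 0, 0, 0]}}

```text
t: 25.85
eef_pos: [0.5435, 0.0605, 0.0839]
tool_rot: [-0.0, 0.997, 0.083, -0.001]
contact_force: [-0.5, -0.4, -0.1]
gripper_width: 0.129
grasp_force: 68.6
```

```bash
python3 -c "
from h import *
go([.5449,.0607,.0815],9.67-90);print(get_obs()['contact_force'],get_obs()['torque'])"
```

```text
shift [0.0014 0.0001 0.0024] rot [-0.   0.1 -0.1] q [-0.84  0.61  0.83  2.02 -0.63  0.79 -1.04] t 25.85
[-0.47148696 -0.4232429  -0.1379482 ] [ 0.02957547  0.03372058 -0.00737543]
```

Emit:
{"method": "arm_command", "body": {"commands": [0.001, 0, 0.002, 0, 0, 0, 0, 0.001, 0, 0.003, 0, 0, 0, 0, 0.001, 0, 0.004, 0, 0, 0, 0, 0.001, 0, 0.004, 0, 0, 0, 0]}}

```text
t: 26.25
eef_pos: [0.5452, 0.0609, 0.0809]
tool_rot: [-0.0, 0.997, 0.083, -0.0]
contact_force: [0.1, 0.7, -0.7]
gripper_width: 0.123
grasp_force: 68.6
```

Emit:
{"method": "arm_command", "body": {"commands": [0, 0, 0.001, 0, 0, 0, 0, 0, 0, 0.002, 0, 0, 0, 0, 0, 0, 0.002, 0, 0, 0, 0]}}

```text
t: 26.55
eef_pos: [0.5453, 0.0609, 0.0807]
tool_rot: [-0.001, 0.997, 0.083, -0.0]
contact_force: [-8.4, 1.6, 22.8]
gripper_width: 0.126
grasp_force: 71.9
```

Emit:
{"method": "arm_command", "body": {"commands": [0, 0, -0.001, 0, 0, 0, 0.4, 0, 0, -0.001, 0, 0, 0, 0.4, 0, 0, -0.001, 0, 0, 0, 0.4, 0, 0, -0.04, 0, 0, 0, 0.5, 0, 0, -0.08, 0, 0, 0, 0.8, 0, 0, -0.13, 0, 0, 0, 1, 0, 0, -0.13, 0, 0, 0, 1]}}

```text
t: 27.25
eef_pos: [0.5487, 0.0603, 0.2141]
tool_rot: [-0.001, 0.997, 0.083, 0.004]
contact_force: [0.9, 0.4, 0.0]
gripper_width: 0.979
grasp_force: 0.0
```

```bash
python3 -c "
from h import *
c=shot('wrist','w13.png');g=cv2.cvtColor(c['img'],cv2.COLOR_RGB2GRAY)
yaw=np.radians(9.67);ex=np.array([np.cos(yaw),np.sin(yaw)]);ey=np.array([-ex[1],ex[0]]);O=np.array([.5439,.0605])
W=lambda x,y:O+ex*x/1e3+ey*y/1e3
for q in((32,91),(32,-91),(-32,91),(-32,-91)):print(q,np.round(proj(c,[*W(*q),.074]),1))
for y in(60,-60):
  u,v=proj(c,[*W(32,y),.074]).astype(int);print('far',y,v,g[v-12:v+12,u].tolist());u,v=proj(c,[*W(-32,y),.074]).astype(int);print('near',v,g[v-12:v+12,u].tolist())
u,v=proj(c,[*W(0,91),.074]).astype(int);print('l',u,g[v,u-14:u+14].tolist())
u,v=proj(c,[*W(0,-91),.074]).astype(int);print('r',u,g[v,u-14:u+14].tolist())
go([.685,-.14,.2],-84.2)"
```

```text
(32, 91) [220.6 161.4]
(32, -91) [421.1 160.8]
(-32, 91) [226.9 227.4]
(-32, -91) [415.5 226.9]
far 60 161 [45, 84, 155, 180, 180, 179, 167, 129, 105, 110, 110, 111, 103, 102, 109, 107, 106, 107, 108, 108, 106, 108, 107, 107]
near 227 [56, 56, 55, 57, 55, 86, 104, 102, 102, 102, 102, 103, 82, 50, 49, 46, 48, 47, 47, 47, 47, 50, 45, 49]
far -60 160 [47, 53, 111, 164, 179, 179, 179, 146, 96, 109, 109, 109, 100, 92, 100, 109, 107, 107, 105, 105, 106, 105, 106, 105]
near 226 [57, 58, 55, 56, 54, 56, 57, 55, 56, 56, 54, 54, 56, 49, 47, 46, 43, 44, 43, 45, 44, 46, 46, 45]
l 223 [65, 39, 38, 40, 39, 40, 41, 39, 41, 41, 39, 39, 40, 39, 39, 66, 103, 104, 105, 105, 104, 104, 105, 106, 106, 104, 106, 106]
r 418 [85, 84, 83, 85, 85, 83, 90, 104, 105, 104, 104, 103, 105, 102, 88, 42, 44, 42, 42, 40, 42, 44, 41, 40, 43, 38, 42, 41]
shift [0.1025 0.221  0.0117] rot [-0.1 -0.3  3.8] q [-0.99  0.44  1.01  1.93 -0.45  1.01 -1.18] t 27.3
```

The divider's edges match the prediction within a pixel at both ends, so it lies flat on the ledges. Now the carton.

Emit:
{"method": "arm_command", "body": {"commands": [0.06, 0.11, 0, 0, 0, 4, 1, 0.103, 0.221, 0.005, 0, 0, 4, 1, 0.103, 0.221, 0.005, 0, 0, 4, 1, 0.103, 0.221, 0.005, 0, 0, 4, 1, 0.103, 0.221, 0.005, 0, 0, 4, 1, 0.103, 0.221, 0.005, 0, 0, 4, 1, 0.103, 0.221, 0.005, 0, 0, 4, 1, 0.103, 0.221, 0.005, 0, 0, 4, 1]}}

```text
t: 28.1
eef_pos: [0.6828, -0.1385, 0.2022]
tool_rot: [-0.001, 0.999, 0.049, -0.001]
contact_force: [0.5, 0.6, -0.2]
gripper_width: 1.001
grasp_force: 0.0
```

```bash
python3 -c "
from h import *
go([.685,-.14,.2],-84.2)
c=shot('wrist','w14.png');pickle.dump(c,open('w14.pkl','wb'))
h=cv2.cvtColor(c['img'],cv2.COLOR_RGB2HSV);g=cv2.cvtColor(c['img'],cv2.COLOR_RGB2GRAY)
e=proj(c,[.685,-.14,.08]).astype(int);print('exp',e,c['img'][e[1],e[0]],c['img'][e[1],e[0]+60])
m=((h[:,:,1]>90)&(h[:,:,0]<20)&(g>30)).astype(np.uint8)*255;m=cv2.morphologyEx(m,cv2.MORPH_OPEN,np.ones((5,5)))
for k in cv2.findContours(m,0,2)[0]:
  if cv2.contourArea(k)>300:print(cv2.boundingRect(k),cv2.minAreaRect(k),cv2.contourArea(k))
for x,y in((28,20),(28,-20),(-28,20),(-28,-20)):
  a=np.radians(5.8);print(np.round(proj(c,[.685+(x*np.cos(a)-y*np.sin(a))/1e3,-.14+(x*np.sin(a)+y*np.cos(a))/1e3,.08])))
print('col',e[0],g[e[1]-70:e[1]+90:3,e[0]].tolist());print('row',g[e[1],e[0]-70:e[0]+70:3].tolist())"
```

```text
shift [0.0021 0.0017 0.0022] rot [-0.1  0.2 -0.2] q [-0.44  0.7   0.89  1.56 -0.57  1.16 -0.9 ] t 28.1
exp [324 191] [72 54 33] [87 86 76]
(303, 159, 46, 66) ((325.4999694824219, 191.49996948242188), (44.99999237060547, 64.99998474121094), -0.0) 2860.0
(21, 17, 41, 25) ((41.10615539550781, 28.910768508911133), (23.35287857055664, 40.38217544555664), 86.8201675415039) 382.5
(62, 0, 92, 16) ((107.5, 7.5), (15.0, 91.0), 90.0) 714.5
[301. 160.]
[348. 159.]
[302. 222.]
[346. 221.]
col 324 [144, 143, 144, 148, 150, 147, 147, 146, 146, 144, 96, 80, 88, 46, 71, 102, 96, 91, 55, 56, 58, 55, 55, 53, 56, 56, 56, 56, 55, 56, 57, 54, 55, 51, 57, 89, 87, 87, 83, 81, 84, 84, 86, 83, 82, 87, 89, 85, 84, 83, 83, 86, 88, 88]
row [148, 147, 147, 149, 147, 135, 84, 84, 87, 85, 85, 82, 84, 88, 87, 85, 79, 54, 54, 56, 53, 53, 54, 53, 57, 55, 56, 57, 54, 56, 56, 55, 88, 86, 83, 82, 85, 86, 85, 84, 85, 88, 86, 84, 85, 85, 89]
```

Emit:
{"method": "arm_command", "body": {"commands": [0, 0.002, 0.045, 0, 0, 0, 1, 0, 0.002, 0.09, 0, 0, 0, 1, 0, 0.002, 0.13, 0, 0, 0, 1, 0, 0.002, 0.155, 0, 0, 0, 1, 0, 0.002, 0.165, 0, 0, 0, 1, 0, 0.002, 0.165, 0, 0, 0, 0.2, 0, 0.002, 0.165, 0, 0, 0, 0.2, 0, 0.002, 0.165, 0, 0, 0, 0.2], "force": 35}}

```text
t: 28.95
eef_pos: [0.6847, -0.1421, 0.0406]
tool_rot: [0.0, 0.999, 0.049, 0.001]
contact_force: [-0.6, 0.3, 0.1]
gripper_width: 0.512
grasp_force: 0.0
```

Emit:
{"method": "arm_command", "body": {"commands": [0, 0, 0, 0, 0, 0, 0.2, 0, 0, 0, 0, 0, 0, 0.2, 0, 0, 0, 0, 0, 0, 0.2, 0, 0, -0.03, 0, 0, 0, 0.2, 0, 0, -0.07, 0, 0, 0, 0.2, 0, 0, -0.12, 0, 0, 0, 0.2, 0, 0, -0.165, 0, 0, 0, 0.2]}}

```text
t: 29.65
eef_pos: [0.6834, -0.1423, 0.2061]
tool_rot: [-0.0, 0.999, 0.048, 0.0]
contact_force: [0.5, 0.6, -0.3]
gripper_width: 0.464
grasp_force: 37.8
```

```bash
python3 -c "
from h import *
yaw=np.radians(9.67);ex=np.array([np.cos(yaw),np.sin(yaw)]);ey=np.array([-ex[1],ex[0]]);O=np.array([.5439,.0605])
t=O-.049*ey;print(t);go([*t,.2],9.67-90)"
```

```text
[0.55213069 0.01219621]
shift [-0.1158 -0.1664  0.0061] rot [-0.  -0.  -4.1] q [-0.44  0.69  0.89  1.56 -0.57  1.17 -0.9 ] t 29.65
```

Emit:
{"method": "arm_command", "body": {"commands": [-0.116, -0.166, 0, 0, 0, -4, 0.2, -0.116, -0.166, 0, 0, 0, -4, 0.2, -0.116, -0.166, 0, 0, 0, -4, 0.2, -0.116, -0.166, 0, 0, 0, -4, 0.2, -0.116, -0.166, 0, 0, 0, -4, 0.2, -0.116, -0.166, 0, 0, 0, -4, 0.2, -0.116, -0.166, 0, 0, 0, -4, 0.2, -0.116, -0.166, 0, 0, 0, -4, 0.2]}}

```text
t: 30.45
eef_pos: [0.5529, 0.0101, 0.2042]
tool_rot: [0.0, 0.997, 0.082, 0.0]
contact_force: [0.9, -0.6, -1.0]
gripper_width: 0.47
grasp_force: 37.9
```

```bash
python3 -c "
from h import *
go([.5521,.0122,.2],9.67-90)
c=shot('wrist','w15.png');h=cv2.cvtColor(c['img'],cv2.COLOR_RGB2HSV);g=cv2.cvtColor(c['img'],cv2.COLOR_RGB2GRAY)
p,r=pose();M=r.as_matrix()
for q in((28,20),(28,-20)):print(np.round(proj(c,p+M@np.array([*np.array(q)/1e3,-.043])),1))
print('col',g[200:290:2,322].tolist());print('row',g[330,240:400:3].tolist());print(proj(c,p+M@np.array([0,0,-.043])))"
```

```text
shift [-0.0004 -0.0022  0.0042] rot [ 0.  -0.  -0.3] q [-0.88  0.46  1.    1.92 -0.46  1.   -1.08] t 30.45
[379.8 242. ]
[264.5 242.1]
col [80, 81, 82, 82, 81, 82, 81, 78, 87, 48, 49, 50, 49, 50, 47, 50, 49, 51, 48, 49, 52, 49, 55, 64, 63, 60, 58, 57, 60, 59, 60, 60, 61, 61, 63, 61, 59, 59, 60, 62, 63, 62, 62, 59, 59]
row [15, 16, 13, 8, 13, 14, 10, 14, 16, 26, 14, 56, 58, 63, 62, 60, 60, 60, 61, 63, 61, 57, 59, 60, 62, 61, 60, 61, 60, 62, 63, 60, 59, 60, 58, 62, 61, 60, 58, 58, 57, 59, 57, 58, 48, 16, 15, 15, 13, 15, 13, 15, 13, 11]
[322.16675084 311.22955844]
```

Emit:
{"method": "arm_command", "body": {"commands": [0.001, -0.001, 0.025, 0, 0, 0, 0.2, 0.001, -0.001, 0.05, 0, 0, 0, 0.2, 0.001, -0.001, 0.068, 0, 0, 0, 0.2, 0.001, -0.001, 0.08, 0, 0, 0, 0.2, 0.001, -0.001, 0.086, 0, 0, 0, 0.2, 0.001, -0.001, 0.086, 0, 0, 0, 0.2, 0.001, -0.001, 0.086, 0, 0, 0, 0.2]}}

```text
t: 31.2
eef_pos: [0.5534, 0.0127, 0.1184]
tool_rot: [-0.0, 0.997, 0.083, 0.0]
contact_force: [-0.4, -0.7, -1.0]
gripper_width: 0.468
grasp_force: 37.9
```

Emit:
{"method": "arm_command", "body": {"commands": [0, 0, 0.002, 0, 0, 0, 0.2, 0, 0, 0.004, 0, 0, 0, 0.2, 0, 0, 0.005, 0, 0, 0, 0.2, 0, 0, 0.005, 0, 0, 0, 0.2]}}

```text
t: 31.6
eef_pos: [0.5534, 0.0132, 0.1145]
tool_rot: [-0.001, 0.997, 0.083, 0.0]
contact_force: [-4.9, 0.9, 16.1]
gripper_width: 0.467
grasp_force: 39.6
```

Emit:
{"method": "arm_command", "body": {"commands": [0, 0, -0.001, 0, 0, 0, 0.5, 0, 0, -0.001, 0, 0, 0, 0.57, 0, 0, -0.001, 0, 0, 0, 0.57, 0, 0, -0.02, 0, 0, 0, 0.57, 0, 0, -0.06, 0, 0, 0, 0.57, 0, 0, -0.11, 0, 0, 0, 0.57, 0, 0, -0.11, 0, 0, 0, 0.57]}}

```text
t: 32.3
eef_pos: [0.5564, 0.0122, 0.2282]
tool_rot: [-0.0, 0.997, 0.083, 0.004]
contact_force: [0.6, -0.4, -0.2]
gripper_width: 0.568
grasp_force: 0.0
```

```bash
python3 -c "
from h import *
c=shot('wrist','w16.png');g=cv2.cvtColor(c['img'],cv2.COLOR_RGB2GRAY)
yaw=np.radians(9.67);ex=np.array([np.cos(yaw),np.sin(yaw)]);ey=np.array([-ex[1],ex[0]]);O=np.array([.5439,.0605])
W=lambda x,y:O+ex*x/1e3+ey*y/1e3
for q in((28,-29),(28,-69),(-28,-29),(-28,-69)):print(q,np.round(proj(c,[*W(*q),.154])))
h=cv2.cvtColor(c['img'],cv2.COLOR_RGB2HSV);m=((h[:,:,1]>90)&(h[:,:,0]<20)&(g>30)).astype(np.uint8)*255;m=cv2.morphologyEx(m,cv2.MORPH_OPEN,np.ones((5,5)))
for k in cv2.findContours(m,0,2)[0]:
  if cv2.contourArea(k)>500:print(cv2.boundingRect(k),cv2.minAreaRect(k))
b=W(-38,131);print(b);go([*b,.25],9.67-90)"
```

```text
(28, -29) [293. 180.]
(28, -69) [349. 180.]
(-28, -29) [295. 253.]
(-28, -69) [348. 253.]
(292, 175, 56, 79) ((319.5, 214.0), (78.0, 55.0), 90.0)
[0.48443543 0.18325571]
shift [-0.041  -0.1796 -0.0246] rot [-0.  -0.3 -0.1] q [-0.91  0.43  1.02  1.9  -0.43  1.04 -1.11] t 32.35
```

The carton stands where predicted (columns 292–348). Now over the button with shut fingers.

Emit:
{"method": "arm_command", "body": {"commands": [-0.041, -0.18, 0, 0, 0, 0, 0, -0.041, -0.18, 0, 0, 0, 0, 0, -0.041, -0.18, 0, 0, 0, 0, 0, -0.041, -0.18, 0, 0, 0, 0, 0, -0.041, -0.18, 0, 0, 0, 0, 0, -0.041, -0.18, 0.04, 0, 0, 0, 0, -0.041, -0.18, 0.08, 0, 0, 0, 0, -0.041, -0.18, 0.1, 0, 0, 0, 0]}}

```text
t: 33.15
eef_pos: [0.4804, 0.1824, 0.1193]
tool_rot: [0.001, 0.997, 0.083, -0.003]
contact_force: [0.3, -0.8, 0.9]
gripper_width: 0.0
grasp_force: 0.0
```

Emit:
{"method": "arm_command", "body": {"commands": [0, 0, 0, 0, 0, 0, 0, 0, 0, 0, 0, 0, 0, 0, 0, 0, 0, 0, 0, 0, 0]}}

```text
t: 33.45
eef_pos: [0.4834, 0.1836, 0.1239]
tool_rot: [-0.0, 0.997, 0.083, 0.0]
contact_force: [-0.4, 0.3, -0.7]
gripper_width: 0.002
grasp_force: 0.0
```

```bash
python3 -c "
from h import *
go([.4844,.1833,.085],9.67-90);print(get_obs()['contact_force'],get_obs()['gripper_width'])
c=shot('wrist','w17.png');h=cv2.cvtColor(c['img'],cv2.COLOR_RGB2GRAY)
yaw=np.radians(9.67);ex=np.array([np.cos(yaw),np.sin(yaw)]);ey=np.array([-ex[1],ex[0]]);O=np.array([.5439,.0605])
u,v=proj(c,[*(O+.02*ex+.131*ey),.086]).astype(int);print(u,v)
s=h[max(v-40,0):v+40,u-40:u+40];print(s[::4,::4].tolist())"
```

```text
shift [0.0009 0.0005 0.0389] rot [-0.  -0.1 -0.2] q [-1.19  0.51  0.92  2.07 -0.56  0.82 -1.33] t 33.45
[-0.36689432  0.31462931 -0.72402501] 0.0016380677303325219
322 132
[[124, 125, 125, 125, 125, 125, 125, 125, 126, 125, 124, 124, 124, 124, 124, 123, 123, 123, 123, 123], [125, 125, 125, 125, 125, 124, 125, 125, 125, 124, 125, 124, 124, 124, 124, 124, 124, 123, 123, 122], [124, 100, 108, 109, 108, 108, 108, 121, 148, 108, 116, 115, 115, 151, 112, 107, 107, 107, 154, 100], [123, 92, 166, 191, 191, 192, 192, 192, 192, 192, 192, 192, 191, 191, 191, 191, 191, 190, 190, 174], [124, 99, 192, 192, 186, 154, 192, 192, 192, 192, 153, 191, 192, 191, 191, 152, 173, 191, 190, 174], [124, 73, 191, 184, 44, 44, 49, 192, 192, 44, 44, 44, 146, 191, 45, 42, 41, 190, 190, 173], [123, 121, 191, 184, 45, 45, 45, 191, 191, 44, 44, 41, 191, 192, 43, 41, 42, 128, 191, 172], [123, 121, 192, 192, 118, 45, 101, 192, 191, 161, 43, 78, 191, 191, 163, 40, 104, 191, 190, 140], [123, 52, 192, 192, 192, 191, 192, 192, 192, 192, 192, 191, 191, 192, 191, 191, 190, 191, 190, 140], [122, 78, 191, 190, 191, 191, 191, 
[... 345 characters left out ...]
, 191, 191, 190, 54], [120, 37, 191, 191, 191, 151, 191, 191, 191, 190, 151, 180, 190, 190, 190, 144, 181, 190, 190, 72], [121, 67, 191, 191, 38, 38, 39, 146, 190, 37, 39, 36, 190, 190, 38, 39, 35, 190, 190, 41], [121, 67, 190, 190, 36, 36, 37, 190, 191, 36, 37, 38, 145, 190, 35, 34, 32, 189, 190, 48], [120, 73, 190, 190, 182, 76, 174, 190, 190, 183, 96, 139, 189, 190, 182, 95, 125, 189, 189, 47], [120, 73, 190, 190, 190, 190, 190, 190, 189, 190, 190, 190, 190, 190, 189, 189, 189, 190, 188, 60], [118, 90, 127, 126, 138, 94, 108, 107, 118, 137, 96, 108, 107, 108, 138, 117, 107, 108, 108, 64], [119, 118, 118, 118, 118, 119, 119, 120, 119, 120, 118, 119, 119, 119, 119, 118, 117, 118, 117, 117]]
```

Six dots clearly on top. First press:

Emit:
{"method": "arm_command", "body": {"commands": [0.001, 0, 0.012, 0, 0, 0, 0, 0.001, 0, 0.022, 0, 0, 0, 0, 0.001, 0, 0.032, 0, 0, 0, 0, 0.001, 0, 0.0385, 0, 0, 0, 0, 0.001, 0, 0.0395, 0, 0, 0, 0, 0.001, 0, 0.0395, 0, 0, 0, 0]}}

```text
t: 34.1
eef_pos: [0.484, 0.1845, 0.0851]
tool_rot: [-0.002, 0.997, 0.083, -0.001]
contact_force: [-9.2, -0.3, 33.1]
gripper_width: 0.001
grasp_force: 16.7
```

Emit:
{"method": "arm_command", "body": {"commands": [0, 0, -0.015, 0, 0, 0, 0, 0, 0, -0.03, 0, 0, 0, 0, 0, 0, -0.0395, 0, 0, 0, 0, 0, 0, -0.0395, 0, 0, 0, 0, 0, 0, -0.0395, 0, 0, 0, 0]}}

```text
t: 34.6
eef_pos: [0.4832, 0.1842, 0.1226]
tool_rot: [-0.0, 0.997, 0.084, -0.0]
contact_force: [-0.5, -0.1, -0.4]
gripper_width: 0.003
grasp_force: 0.0
```

```bash
cat > dots.py <<'E'
from h import *
o=get_obs();print(o['eef_pos'],o['t'])
c=shot('wrist');g=cv2.cvtColor(c['img'],cv2.COLOR_RGB2GRAY)
yaw=np.radians(9.67);ex=np.array([np.cos(yaw),np.sin(yaw)]);ey=np.array([-ex[1],ex[0]]);O=np.array([.5439,.0605])
u,v=proj(c,[*(O+.02*ex+.131*ey),.086]).astype(int)
m=(g[max(v-29,0):v+28,u-31:u+33]<110).astype(np.uint8)
n,_,s,ce=cv2.connectedComponentsWithStats(m)
print("dots",[(s[i,4],np.round(ce[i])) for i in range(1,n) if 20<s[i,4]<400 and max(s[i,2:4])<22])
E
python3 dots.py
```

```text
[0.48316823 0.18419058 0.12261953] 34.6
dots [(np.int32(126), array([32., 30.]))]
```

One dot now. I'll press a bit more softly for the rest.

Emit:
{"method": "arm_command", "body": {"commands": [0, 0, 0.014, 0, 0, 0, 0, 0, 0, 0.026, 0, 0, 0, 0, 0, 0, 0.037, 0, 0, 0, 0, 0, 0, 0.038, 0, 0, 0, 0, 0, 0, 0.038, 0, 0, 0, 0, 0, 0, 0.02, 0, 0, 0, 0, 0, 0, 0, 0, 0, 0, 0, 0, 0, 0, 0, 0, 0, 0]}}

```text
t: 35.45
eef_pos: [0.4843, 0.184, 0.1233]
tool_rot: [-0.0, 0.997, 0.083, 0.0]
contact_force: [0.5, 0.6, 0.5]
gripper_width: -0.001
grasp_force: 0.0
```

Emit:
{"method": "arm_command", "body": {"commands": [0, 0, 0, 0, 0, 0, 0, 0, 0, 0, 0, 0, 0, 0, 0, 0, 0, 0, 0, 0, 0]}}

```text
t: 35.75
eef_pos: [0.4828, 0.1837, 0.1218]
tool_rot: [0.0, 0.997, 0.083, -0.001]
contact_force: [-0.3, 0.1, 0.2]
gripper_width: 0.0
grasp_force: 0.0
```

```bash
python3 dots.py
```

```text
[0.4827953  0.1837499  0.12177451] 35.75
dots [(np.int32(132), array([10., 11.])), (np.int32(118), array([51., 48.]))]
```

Two dots. Third and fourth presses.

Emit:
{"method": "arm_command", "body": {"commands": [0, 0, 0.014, 0, 0, 0, 0, 0, 0, 0.026, 0, 0, 0, 0, 0, 0, 0.037, 0, 0, 0, 0, 0, 0, 0.038, 0, 0, 0, 0, 0, 0, 0.038, 0, 0, 0, 0, 0, 0, 0.02, 0, 0, 0, 0, 0, 0, 0, 0, 0, 0, 0, 0, 0, 0, 0, 0, 0, 0]}}

```text
t: 36.6
eef_pos: [0.4844, 0.1841, 0.1235]
tool_rot: [-0.001, 0.997, 0.083, 0.001]
contact_force: [0.1, -0.2, 0.6]
gripper_width: -0.001
grasp_force: 0.0
```

Emit:
{"method": "arm_command", "body": {"commands": [0, 0, 0, 0, 0, 0, 0, 0, 0, 0, 0, 0, 0, 0, 0, 0, 0, 0, 0, 0, 0]}}

```text
t: 36.9
eef_pos: [0.4828, 0.1838, 0.1218]
tool_rot: [0.0, 0.997, 0.083, -0.001]
contact_force: [-1.0, -0.1, -0.0]
gripper_width: 0.002
grasp_force: 0.0
```

```bash
python3 dots.py
```

```text
[0.48283376 0.18377256 0.12183002] 36.9
dots [(np.int32(129), array([10., 12.])), (np.int32(127), array([31., 30.])), (np.int32(118), array([51., 48.]))]
```

Emit:
{"method": "arm_command", "body": {"commands": [0, 0, 0.014, 0, 0, 0, 0, 0, 0, 0.026, 0, 0, 0, 0, 0, 0, 0.037, 0, 0, 0, 0, 0, 0, 0.038, 0, 0, 0, 0, 0, 0, 0.038, 0, 0, 0, 0, 0, 0, 0.02, 0, 0, 0, 0, 0, 0, 0, 0, 0, 0, 0, 0, 0, 0, 0, 0, 0, 0]}}

```text
t: 37.75
eef_pos: [0.4844, 0.1842, 0.1235]
tool_rot: [-0.001, 0.997, 0.083, 0.001]
contact_force: [0.2, -0.3, -0.2]
gripper_width: -0.001
grasp_force: 0.0
```

Emit:
{"method": "arm_command", "body": {"commands": [0, 0, -0.02, 0, 0, 0, 0, 0, 0, -0.04, 0, 0, 0, 0, 0, 0, -0.06, 0, 0, 0, 0, 0, 0, -0.08, 0, 0, 0, 0, 0, 0, -0.08, 0, 0, 0, 0, 0, 0, -0.08, 0, 0, 0, 0]}}

```text
t: 38.35
eef_pos: [0.483, 0.1842, 0.2017]
tool_rot: [-0.0, 0.996, 0.084, -0.001]
contact_force: [-1.4, 0.4, -0.2]
gripper_width: 0.002
grasp_force: 0.0
```

```bash
python3 dots.py; python3 - <<'E'
from h import *
c=shot('side');h=cv2.cvtColor(c['img'],cv2.COLOR_RGB2HSV);g=cv2.cvtColor(c['img'],cv2.COLOR_RGB2GRAY)
yaw=np.radians(9.67);ex=np.array([np.cos(yaw),np.sin(yaw)]);ey=np.array([-ex[1],ex[0]]);O=np.array([.5439,.0605])
for q in((28,-69,.154),(-28,-69,.154),(28,-69,.1),(-28,-29,.154),(28,-29,.154)):print(q,np.round(proj(c,[*(O+ex*q[0]/1e3+ey*q[1]/1e3),q[2]])))
m=((h[:,:,1]>90)&(h[:,:,0]<20)&(g>30)).astype(np.uint8)*255;m[:,:250]=0;m[:,370:]=0;m[:110]=0;m[300:]=0
for k in cv2.findContours(m,0,2)[0]:
  if cv2.contourArea(k)>60:print(cv2.boundingRect(k))
E
```

```text
[0.48297834 0.18421768 0.20166018] 38.35
dots [(np.int32(22), array([32.,  6.])), (np.int32(59), array([16., 17.])), (np.int32(62), array([46., 17.])), (np.int32(58), array([17., 42.])), (np.int32(56), array([45., 42.]))]
(28, -69, 0.154) [318. 178.]
(-28, -69, 0.154) [294. 180.]
(28, -69, 0.1) [318. 196.]
(-28, -29, 0.154) [291. 171.]
(28, -29, 0.154) [315. 168.]
(293, 197, 25, 9)
(292, 169, 26, 22)
```

Four dots show in the window (the small fifth blob is part of the window edge), and in the side view the carton stands where it belongs. Handing in.

```bash
python3 -c "
from station import hand_in
print(hand_in())"
```

```text
the job is handed in; nothing more can be done
None
```

The carrier is packed and handed in at 38 s on the robot's clock: tub in its pocket, divider flat on the ledges, carton upright beside the fin, and four dots on top of the drum. On the first try the tub caught in the carrier and tipped in the gripper. I reset it on the desk and placed it on the second try.

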